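# Find the cap knob that fits the clamp stud and screw it home

### The job

Three cap knobs stand on the board: a small one from another jig, and two larger ones that look alike, of which only one truly fits the threaded stud of the sloping clamp jig. Find it by trying the larger ones on the stud, and screw it fully home, so that it holds the steel strap pressed right down on the wood when you let go. Leave the mug and the tape measure where they are.

Things in the scene. Friction and masses are not known exactly. Their poses are not given: they have to be found in the camera images.
- knob_board: Wooden board, 110 x 330 x 20 mm, fixed on the worktop, long along its y; origin under its centre. On it stand three black hexagonal cap knobs, open side down: two alike, 40 mm across flats, 46 across corners, 46 high, 80 g; and a small one, 30 across flats, 37 high, too small for this stud. Two opposite flats face along the board's x, give or take 8 degrees. Their order changes each time.
- spot_1 (a point): Place of the first knob, at the board's +y end: on its axis, 22.5 mm above the board's top (half-way up a large knob). z up, y along the board. The knob stands within 1.5 mm of it at the start; the point belongs to the board and stays when the knob is taken away.
- spot_2 (a point): Place of the second knob, in the middle of the board, 110 mm from the others; otherwise like spot_1.
- spot_3 (a point): Place of the third knob, at the board's -y end; otherwise like spot_1.
- jig: Clamp jig: plywood slope on a 160 x 180 mm base, fixed, facing its -x (robot's side), origin under the base's centre. Of the two large knobs only one fits its stud, which cannot be seen. The wrong one starts like the right one, but its shallow bore meets the stud's tip: it binds with its underside 8 mm above the seat and never reaches the strap.
- stud_seat (a point): Point on the stud's axis where the knob's underside is when fully home (strap down). z points out along the stud, which leans 28 degrees from vertical towards the jig's -x; y runs along the strap. Stud tip at z = 30 mm: core 14 mm thick, coned over the last 10 mm, thread 24 mm over all. Within 60 mm of the axis nothing else rises above z = 5 mm.
- stud: The steel stud (same frame as stud_seat). Right-hand two-start thread: a clockwise turn seen from above sinks the knob 26 mm. Set on the stud, a knob rests 7 to 18 mm above the seat, by how it is turned; pushed lightly (5 N) and turned clockwise it follows the thread, the right one home in 100 to 300 degrees. It stays when released. A knob that has started must be turned back before it lifts off.
- strap (a joint): slotted steel strap (46 x 140 x 10 mm) round the stud, over the end of the clamped piece of wood, on a spring: 0 = raised (upper face 5 mm above stud_seat), 0.005 m = pressed right down on the wood. The spring pushes up with 8 N when raised and 12 N when down.
- mug: white mug with dark spots, 82 mm wide, 91 high, a bystander beside the jig; origin at the centre of its underside
- tape: yellow tape measure, 38 x 85 x 64 mm, a bystander between board and jig; origin under its centre

How it is judged:
At the end, for the whole second after the job is handed in: the strap is held pressed down on the wood (joint strap over 4 of its 5 mm) and at rest, by the knob alone (value of joint strap above 0.004 m and velocity of joint strap between -0.002 and 0.002 m/s); the robot touches nothing.
It fails at once if the mug or the tape measure is shifted by more than 30 mm (distance of any of mug, tape from where it was at the start of the episode above 0.03 m).
It also fails if it takes over 72 s, if anything falls off the work surface, if the arm or the gripper's body presses on something with over 40 N, if the wrist force passes 120 N, or if a joint passes its speed limit or range.

### The arm

A 6-joint arm with a two-finger parallel gripper is mounted at the origin on the work surface; the furniture and walls round the work are solid. World frame = base frame: x ahead of the robot, y to its left, z up, the work surface at z = 0. Lengths are in m, angles in rad, forces in N, time in s.
With the tool pointing down it reaches from about 0.35 to 0.725 m from the base axis. Payload 6 kg.
Tool frame: the origin (TCP) lies between the finger pads; the fingertips stand 8 mm ahead of it and the grasp point (between the pads) lies 11 mm behind it (r.nose_length is the distance from the TCP to the fingertips, in m); z points along the fingers, y is the line along which they close (so a half turn about z gives the same grasp; the last joint's range is limited). The gripper opens to 85 mm and grips with 20 to 120 N. Pads are 22 mm wide; open, the fingers measure 114 mm over their backs; the gripper's body (76 mm by 85 mm) begins 54 mm behind the grasp point. The pads swing forward as they close: fully open they stand 13 mm farther back than shut.
Start: joints at [1.557, 0.04, 0.085, 0, -1.615, -0.334], TCP at [0.204, 0.564, 0.239] pointing down, gripper open.
Joint ranges: [-2.56, 2.56], [-1.29, 2.01], [-1.08, 1.49], [-3.29, 1.98], [-2.81, -0.18], [-2.99, 2.99]. Speed limits (rad/s): [2.57, 2.57, 3.01, 3.14, 3.14, 3.14].

### API

Orientations are given as [roll, pitch, yaw] about the fixed x, y, z axes, in that order (R = Rz(yaw) Ry(pitch) Rx(roll)).
In Python, from station import monitor, optics, workorder, r gives the robot as it stands. The module is installed in compiled form; this text tells all that it offers.
- The arm moves only by the tool move_arm, never from a script. Its arguments are lists of equal length, an entry for each row: "dp": the shift along the tool's x, y, z in mm, a list of three; "dr": the turn, a rotation vector about the tool's x, y, z in degrees, a list of three. A call has 1 to 5 rows; each row shifts and turns the commanded pose from where the row before left it, along the tool's axes as they then stand; what a row does not reach is not made up. A row lasts 1/12 s, in which the tool goes at most 41.7 mm and 7.16 degrees, less where a joint would pass 70% of its speed; a pose out of reach is approached as far as the arm can. A call with a gripper value outside its range is refused whole. "hand" is the opening, from 0 (shut) to 1 (fully open), set as the call begins (left out, the last holds). The fingers move at their own pace and stop on an object; the grip force is fixed at half the most. Time passes only in rows, so rows that do not move let the fingers close. It gives the time, the measured TCP pose, the force, the opening and the grip force at its end, in the units of the state.
- monitor.get_state(): the state, without advancing time (a new reading comes with each control period).
- optics.snapshot(name): name is "side" or "top" or "wrist"; returns (picture, depth): 384x512x3 uint8, red, green, blue; 384x512 float32, m along the optical axis (not along the pixel's ray), 0 where there is no reading.
- optics.get_calibration(name): a dict with "fovy" (degrees; the focal length in pixels is half the picture's height over the tangent of half this angle, whatever the lens; pixels are square), "cx", "cy" (the principal point, pixels), "rvec" (rotation vector, rad) and "tvec" (3), from world to camera coordinates, as OpenCV has them. Camera axes: x right, y down, z forward; pixel columns grow to the right and rows downward; lengths in m; the calibration is good to about 2 mm. A picture is of the moment at which its call begins: read the wrist's pose just before it. get_calibration takes no time and is no camera call; for the wrist camera it gives the pose at the moment of the call.
- workorder.finish_job(): hands the job in; it is judged then, once.
The state is a dict: "t": time; "joint_positions": joint angles; "qd": joint speeds; "effort": joint torques, N m; "ee_pos": TCP position; "ee_rot": TCP orientation; "wrist_force": force on the tool from outside, world axes, zero at the start; "ft_torque": the same for the moment, N m; "gripper_width": opening from 0.0 (shut) to 1.0 (fully open); "finger_force": force on a finger pad.
Only numpy, scipy, OpenCV 4.12 (cv2) and the standard library are available. Lean on these libraries where they do the work, as an engineer would, in place of code of your own. Each camera call takes 0.05 s, during which the arm holds its last target. There are 200 camera calls.

## Working session

There is one attempt and no reset: what is moved stays moved. The work goes in short steps, Python scripts to look and compute and a tool call to move; the robot and the scene stay as the last step left them, time stands still between calls to the robot, and variables do not carry over. Pictures are saved under pics/ and viewed, at most 10 in all, crops included, and the job is handed in when it is done.

Besides the shell and the picture viewer there is one more tool, called after "Request:" as name(argument=value, ...), one argument or row to a line, values as JSON. move_arm: Moves the arm, as the interface text tells. Its arguments: {"type":"object","properties":{"dp":{"type":"array","items":{"type":"array","items":{"type":"number"}}},"dr":{"type":"array","items":{"type":"array","items":{"type":"number"}}},"hand":{"type":"number"}},"required":["dp","dr"]}

```bash
mkdir -p pics
cat > h.py <<'E'
import numpy as np, cv2
from scipy.spatial.transform import Rotation as R
from station import monitor, optics, workorder, r
def cal(n):
    c=optics.get_calibration(n); f=192/np.tan(np.radians(c["fovy"])/2)
    K=np.array([[f,0,c["cx"]],[0,f,c["cy"]],[0,0,1]]); return K,R.from_rotvec(np.ravel(c["rvec"])).as_matrix(),np.ravel(c["tvec"])
def cloud(n,c,d):
    K,Rm,t=c; v,u=np.mgrid[0:384,0:512]
    p=np.stack([(u-K[0,2])/K[0,0]*d,(v-K[1,2])/K[1,1]*d,d],-1)
    return (p-t)@Rm
E
python3 - <<'E'
from h import *
for n in("top","side"):
    c=cal(n);p,d=optics.snapshot(n);np.savez(n+".npz",p=p,d=d,K=c[0],R=c[1],t=c[2])
    cv2.imwrite(f"pics/{n}0.png",p[...,::-1]); print(n,c[0],-c[1].T@c[2],c[1][2])
print(monitor.get_state())
E
```

```text
top [[369.53247368   0.         251.58878974]
 [  0.         369.53247368 195.10969308]
 [  0.           0.           1.        ]] [ 0.29234394 -0.03929087  1.10097846] [ 0.17885001 -0.01093691 -0.98381556]
side [[494.11909976   0.         258.56800904]
 [  0.         494.11909976 196.14315229]
 [  0.           0.           1.        ]] [-0.21134779 -1.21255097  0.75893966] [ 0.44403086  0.78084747 -0.43944717]
{'t': 0.1, 'joint_positions': array([ 1.55671048e+00,  4.07429430e-02,  8.39265994e-02, -4.29085218e-04,
       -1.61551672e+00, -3.33685019e-01]), 'qd': array([-8.83520108e-04,  8.43154206e-06,  2.46216049e-03,  4.11602133e-04,
        1.16658491e-03, -6.09264269e-04]), 'effort': array([-4.78093716e-03, -3.69346833e+01,  3.48284805e+01,  6.95180610e+00,
       -4.60477881e-03,  2.25222124e-06]), 'ee_pos': array([0.20431686, 0.56383559, 0.23838839]), 'ee_rot': array([ 3.14000027e+00, -9.82828035e-05, -3.47751933e-01]), 'wrist_force': array([-0.12374087,  0.28837884,  0.3824719 ]), 'ft_torque': array([-0.01718023,  0.0095954 , -0.00298142]), 'finger_force': 0.0, 'gripper_width': 0.9988259663495933}
```

View pics/top0.png

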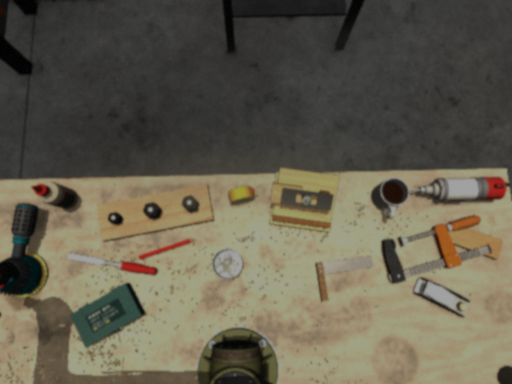

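View pics/side0.png

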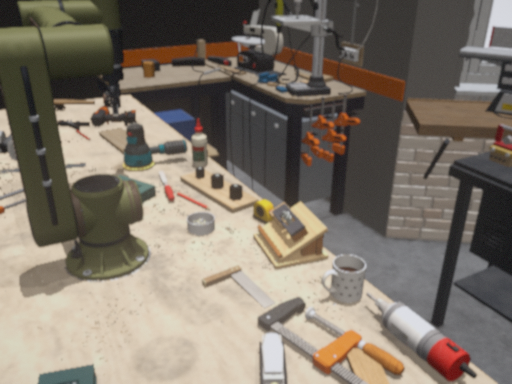

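Top view: the board's knobs are at about (115,218), (152,211) and (190,203), with the first one looking smaller. The tape is at (241,195), the jig at (305,203) and the mug at (393,193). The side view agrees. Next I'll measure them.

```bash
cat > m.py <<'E'
from h import *
z=np.load("top.npz");p,d=z["p"],z["d"];C=(z["K"],z["R"],z["t"]);W=cloud("top",C,d)
print("table z",np.median(W[250:300,170:200,2]))
g=p.max(2)
m=((g<70)&(W[...,2]>0.03)).astype(np.uint8)
m[:, :95]=0;m[:,215:]=0;m[:190]=0;m[240:]=0
n,l,s,c=cv2.connectedComponentsWithStats(m)
for i in range(1,n):
    if s[i,4]>20:
        q=W[l==i];zt=np.percentile(q[:,2],80);k=q[q[:,2]>zt-.006]
        print("knob",c[i],s[i],"ztop",zt,"top centre",(k.max(0)+k.min(0))/2,k.mean(0),np.ptp(k,axis=0))
# board
mb=((W[...,2]>.013)&(W[...,2]<.028)).astype(np.uint8);mb[:,:95]=0;mb[:,218:]=0;mb[:180]=0;mb[245:]=0
q=W[mb>0][:,:2].astype(np.float32);print("board",cv2.minAreaRect(q), np.median(W[mb>0][:,2]))
# jig points
J=W[160:235,265:345]
for v in range(164,234,5): print(v,(J[v-160,::6,2]*1000).astype(int))
mj=((W[...,2]>.012)).astype(np.uint8);mj[:,:262]=0;mj[:,345:]=0;mj[:160]=0;mj[236:]=0
print("jig",cv2.minAreaRect(W[mj>0][:,:2].astype(np.float32)))
a=cv2.resize(p[160:240,260:345],None,fx=6,fy=6,interpolation=2)
s=np.load("side.npz")["p"];b=cv2.resize(s[190:270,245:335],None,fx=5,fy=6,interpolation=2)[:480]
b=cv2.resize(s[195:270,245:335],(288,240),interpolation=2)
o=np.zeros((480,800,3),np.uint8);o[:,:510]=a;o[:240,511:799]=b;cv2.imwrite("pics/c1.png",o[...,::-1])
E
python3 m.py
```

```text
table z -0.00021661123206980176
knob [190.4789916  204.72268908] [183 197  15  15 119] ztop 0.06689403701264399 top centre [0.46109081 0.12592068 0.0651239 ] [0.45975694 0.12618264 0.06493802] [0.03719871 0.03709053 0.00803192]
knob [152.38323353 210.79041916] [144 203  17  16 167] ztop 0.06597140659285669 top centre [0.44497895 0.23431483 0.06499961] [0.4444156  0.23465992 0.06452398] [0.0396747  0.03961634 0.00967074]
knob [115.27777778 218.4       ] [109 213  13  11  90] ztop 0.05504213154499129 top centre [0.42714761 0.34242836 0.05460699] [0.4258944  0.34171721 0.05409394] [0.02626062 0.02598099 0.01101197]
board ((0.4452604353427887, 0.23634903132915497), (0.11110684275627136, 0.3305589556694031), 9.532257080078125) 0.019467319590863064
164 [-907 -906 -907 -900 -903 -902 -899 -902 -890 -910 -905 -896 -904 -911]
169 [-901 -901 -902   98  100 -906 -895 -907 -901 -902 -890 -901 -902 -894]
174 [-2 -3 15 93 91 94 94 97 93 98 96 90  2  1]
179 [-2 -4 13 89 90 87 88 90 95 88 94 91 92 -1]
184 [ 0  0 94 89 81 81 83 82 84 83 86 92 89 -2]
189 [  1  -4  92 110 107  96 100  75  80  79  80  78  -1  -2]
194 [  1  83  86 104  99 105  91 107 108 109 108  73   2   0]
199 [  1  79  80  94  95  99  65 119  64 104 108 105   1  -3]
204 [  0   0  54  91  92  91  95 113  56  99  97  96  -1   0]
209 [ 0 12 42 44 47 44 50 48 49 92 91 51  2  0]
214 [ 0 15 35 37 43 39 41 42 44 40 45 45 -1 -1]
219 [-1 14 46 46 41 43 40 36 38 41 40  1 -3  0]
224 [ 1 10 16 13 12 15 14 39 42 45 43  0  0  0]
229 [ 1  2  0 -1  2 -1  0 11 16 11 16 -3  1  2]
jig ((0.4056372046470642, -0.18034517765045166), (0.19886766374111176, 0.30228859186172485), 72.11090850830078)
```

View pics/c1.png

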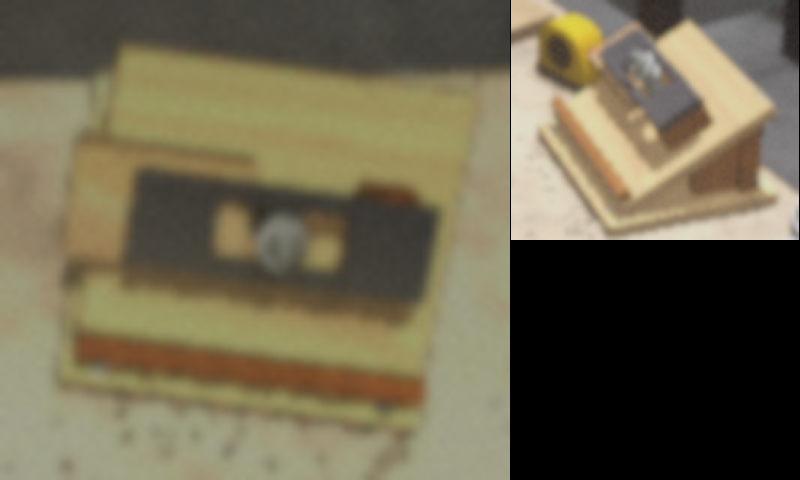

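The crop shows the steel stud at about (282,243), which is top pixel (307,200.5), standing in the dark slotted strap. The small knob is at the +y end, so the large ones are at spots 2 and 3. Now I'll fit the strap plane and the stud axis.

```bash
cat > m2.py <<'E'
from h import *
z=np.load("top.npz");p,d=z["p"],z["d"];C=(z["K"],z["R"],z["t"]);W=cloud("top",C,d)
hsv=cv2.cvtColor(p,cv2.COLOR_RGB2HSV)
g=p.max(2).astype(int); m=(g<95)&(hsv[...,1]<90)&(W[...,2]>.07)&(W[...,2]<.125)
m[:,:278]=0;m[:,336:]=0;m[:186]=0;m[213:]=0
c,s,l=0,0,0
n,L,S,_=cv2.connectedComponentsWithStats(m.astype(np.uint8));print(S)
m=cv2.erode((L==1+np.argmax(S[1:,4])).astype(np.uint8),np.ones((2,2)))>0
q=W[m]
for _ in range(5):
    A=np.c_[q[:,:2],np.ones(len(q))];k=np.linalg.lstsq(A,q[:,2],rcond=None)[0];e=q[:,2]-A@k;q=q[abs(e)<2.5*e.std()]
nrm=np.array([-k[0],-k[1],1]);nrm/=np.linalg.norm(nrm)
print(len(q),e.std(),"n",nrm,"tilt",np.degrees(np.arccos(nrm[2])),"lean az",np.degrees(np.arctan2(nrm[1],nrm[0])))
r_=cv2.minAreaRect(np.argwhere(m)[:,::-1].astype(np.float32));print(r_)
def ray(u,v,hh):  # hit plane hh above strap
    K,Rm,t=C;o=-Rm.T@t;dd=Rm.T@np.linalg.inv(K)@[u,v,1];p0=np.array([0,0,k[2]])+nrm*hh
    return o+dd*(((p0-o)@nrm)/(dd@nrm))
box=[ray(*b,0) for b in cv2.boxPoints(r_)]
for a,b in zip(box,box[1:]+box[:1]): print(a,np.linalg.norm(b-a),np.degrees(np.arctan2(*(b-a)[1::-1])))
tip=ray(307,200.5,.022);print("stud tip-ish",tip,"seat",tip-nrm*.027)
E
python3 m2.py
```

```text
[[     0      0    512    384 195982]
 [   281    188     52     22    626]]
492 0.0018694048897815653 n [-0.45883857  0.07469709  0.88537422] tilt 27.702391534588372 lean az 170.75359105647476
((306.9913024902344, 199.56549072265625), (49.16489791870117, 15.132744789123535), 7.594643592834473)
[ 0.44964325 -0.13309527  0.0903217 ] 0.04354947820307889 -7.762199173008447
[ 0.48785031 -0.13830331  0.11056161] 0.13391144950009698 -99.09190331597567
[ 0.46668984 -0.27053218  0.11075122] 0.043507548742413256 174.797046954374
[ 0.42830746 -0.26703712  0.09056497] 0.13563072404069187 80.94931346239686
stud tip-ish [ 0.45213891 -0.19874655  0.12200216] seat [ 0.46452756 -0.20076337  0.09809706]
```

Request:
move_arm(
  dp=[
    [40,0,0],
    [0,-40,0],
    [0,0,0],
    [0,0,0],
    [0,0,0],
  ],
  dr=[
    [0,0,0],
    [0,0,0],
    [0,0,7],
    [0,0,7],
    [0,0,0],
  ],
)

```text
t: 0.52
ee_pos: [0.256, 0.5881, 0.2372]
ee_rot: [3.138, -0.002, -0.597]
wrist_force: [-0.1, -0.7, 0.9]
gripper_width: 1.0
finger_force: 0.0
```

Run:
```python
from h import *
s=monitor.get_state();print(s["joint_positions"],s["ee_pos"],s["ee_rot"]);Rt=R.from_euler("xyz",s["ee_rot"]).as_matrix();print(Rt)
K,Rm,t=cal("wrist");print(K);print("cam in tool",Rt.T@(-Rm.T@t-s["ee_pos"]),"\n",Rm@Rt)
```

```text
[ 1.47151875e+00  1.53197930e-01  2.01967612e-01 -1.84930605e-04
 -1.62310662e+00 -4.97815387e-01] [0.25598667 0.58809484 0.2371632 ] [ 3.13839357e+00 -1.52837118e-03 -5.97081178e-01]
[[ 8.26979222e-01 -5.62232230e-01 -5.34693649e-04]
 [-5.62230407e-01 -8.26973207e-01 -3.50486472e-03]
 [ 1.52837059e-03  3.19907133e-03 -9.99993715e-01]]
[[319.99705993   0.         256.53601993]
 [  0.         319.99705993 196.48361329]
 [  0.           0.           1.        ]]
cam in tool [ 0.08388527  0.00044732 -0.13564186] 
 [[ 1.34003920e-03  9.99998649e-01  9.52288187e-04]
 [-9.44877078e-01  1.57797405e-03 -3.27421467e-01]
 [-3.27422527e-01 -4.61037679e-04  9.44877916e-01]]
```

```bash
cat >> h.py <<'E'
from scipy.linalg import logm,expm
def down(yaw): return R.from_euler("xyz",[np.pi,0,np.radians(yaw)]).as_matrix()
def T(p,Rm): M=np.eye(4);M[:3,:3]=Rm;M[:3,3]=p;return M
def cur():
    s=monitor.get_state();return T(s["ee_pos"],R.from_euler("xyz",s["ee_rot"]).as_matrix())
def plan(A,B,name=""):
    L=logm(np.linalg.inv(A)@B).real
    w=np.degrees(np.linalg.norm([L[2,1],L[0,2],L[1,0]]));n=int(np.ceil(max(w/7,np.linalg.norm(L[:3,3])/.04,1)))
    n=int(np.ceil(n/5)*5) if n>5 else n
    D=expm(L/n);print(name,"rows",n,"dp",(D[:3,3]*1e3).round(1),"dr",np.degrees(R.from_matrix(D[:3,:3]).as_rotvec()).round(2))
JY,TI=np.radians(-9.1),np.radians(28)
SN=np.array([-np.sin(TI)*np.cos(JY),-np.sin(TI)*np.sin(JY),np.cos(TI)])
def studR(heading):  # tool x projected heading (deg), tool z=-SN
    h=np.radians(heading);x=np.array([np.cos(h),np.sin(h),0]);x-=x@SN*SN;x/=np.linalg.norm(x);return np.c_[x,np.cross(-SN,x),-SN]
E
python3 - <<'E'
from h import *
A=cur();B=T([.43,.17,.27],down(39));plan(A,B,"to knobs")
seat=np.array([.4645,-.2008,.0981]);plan(B,T(seat+.15*SN,studR(39)),"to jig")
E
```

```text
to knobs rows 15 dp [12.4 29.8 -2.1] dr [ 0.01  0.   -4.88]
to jig rows 10 dp [-26.6  24.3   4.6] dr [-2.14  1.81 -0.34]
```

Request:
move_arm(
  dp=[
    [12.4,29.8,-2.1],
    [12.4,29.8,-2.1],
    [12.4,29.8,-2.1],
    [12.4,29.8,-2.1],
    [12.4,29.8,-2.1],
  ],
  dr=[
    [0,0,-4.88],
    [0,0,-4.88],
    [0,0,-4.88],
    [0,0,-4.88],
    [0,0,-4.88],
  ],
)

```text
t: 0.93
ee_pos: [0.2508, 0.4263, 0.2502]
ee_rot: [-3.141, 0.0, -0.157]
wrist_force: [1.4, -0.4, 0.1]
gripper_width: 1.004
finger_force: 0.0
```

Request:
move_arm(
  dp=[
    [12.4,29.8,-2.1],
    [12.4,29.8,-2.1],
    [12.4,29.8,-2.1],
    [12.4,29.8,-2.1],
    [12.4,29.8,-2.1],
  ],
  dr=[
    [0,0,-4.88],
    [0,0,-4.88],
    [0,0,-4.88],
    [0,0,-4.88],
    [0,0,-4.88],
  ],
)

```text
t: 1.35
ee_pos: [0.3133, 0.2786, 0.2612]
ee_rot: [-3.139, -0.002, 0.27]
wrist_force: [1.1, 1.0, 0.0]
gripper_width: 0.998
finger_force: 0.0
```

Request:
move_arm(
  dp=[
    [12.4,29.8,-2.1],
    [12.4,29.8,-2.1],
    [12.4,29.8,-2.1],
    [12.4,29.8,-2.1],
    [12.4,29.8,-2.1],
  ],
  dr=[
    [0,0,-4.88],
    [0,0,-4.88],
    [0,0,-4.88],
    [0,0,-4.88],
    [0,0,-4.88],
  ],
)

```text
t: 1.77
ee_pos: [0.4317, 0.1698, 0.272]
ee_rot: [-3.141, -0.003, 0.694]
wrist_force: [-0.3, 1.2, 0.7]
gripper_width: 1.003
finger_force: 0.0
```

Request:
move_arm(
  dp=[
    [0,0,0],
    [0,0,0],
    [0,0,0],
  ],
  dr=[
    [0,0,0],
    [0,0,0],
    [0,0,0],
  ],
)

```text
t: 2.02
ee_pos: [0.4308, 0.1713, 0.2709]
ee_rot: [-3.141, -0.0, 0.686]
wrist_force: [-0.1, -0.1, -0.2]
gripper_width: 0.999
finger_force: 0.0
```

```bash
cat > w.py <<'E'
import sys
from h import *
n=sys.argv[1];s=monitor.get_state();print(s["t"],s["joint_positions"].round(3),s["ee_pos"].round(4),s["ee_rot"].round(3))
c=cal("wrist");p,d=optics.snapshot("wrist");np.savez(n+".npz",p=p,d=d,K=c[0],R=c[1],t=c[2],A=cur());cv2.imwrite(f"pics/{n}.png",p[...,::-1])
E
python3 w.py w1
python3 - <<'E'
from h import *
plan(cur(),T(np.array([.4645,-.2008,.0981])+.15*SN,studR(39)),"to jig")
E
```

```text
2.0167 [ 0.816 -0.321 -0.182 -0.    -1.709  1.441] [0.4308 0.1713 0.2709] [-3.141 -0.     0.686]
to jig rows 10 dp [-26.9  24.3   4.6] dr [-2.15  1.8  -0.31]
```

View pics/w1.png

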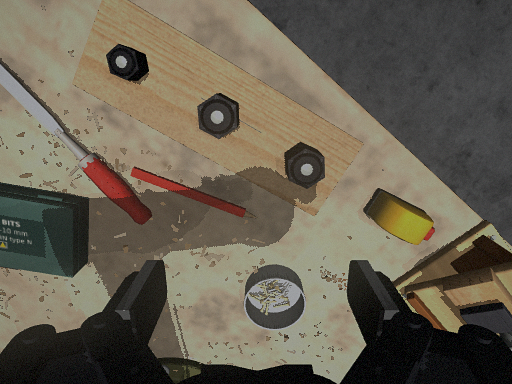

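Wrist view: large knobs at (306,168) and (217,116) with their hexagon tops visible, the small one at (127,62), the tape at (400,215) and the jig at lower right. On to the jig for a close look.

Request:
move_arm(
  dp=[
    [-26.9,24.3,4.6],
    [-26.9,24.3,4.6],
    [-26.9,24.3,4.6],
    [-26.9,24.3,4.6],
    [-26.9,24.3,4.6],
  ],
  dr=[
    [-2.15,1.8,-0.31],
    [-2.15,1.8,-0.31],
    [-2.15,1.8,-0.31],
    [-2.15,1.8,-0.31],
    [-2.15,1.8,-0.31],
  ],
)

```text
t: 2.48
ee_pos: [0.4073, -0.0087, 0.2488]
ee_rot: [2.948, -0.156, 0.732]
wrist_force: [0.9, -1.2, 1.1]
gripper_width: 0.997
finger_force: 0.0
```

Request:
move_arm(
  dp=[
    [-26.9,24.3,4.6],
    [-26.9,24.3,4.6],
    [-26.9,24.3,4.6],
    [-26.9,24.3,4.6],
    [-26.9,24.3,4.6],
  ],
  dr=[
    [-2.15,1.8,-0.31],
    [-2.15,1.8,-0.31],
    [-2.15,1.8,-0.31],
    [-2.15,1.8,-0.31],
    [-2.15,1.8,-0.31],
  ],
)

```text
t: 2.9
ee_pos: [0.3944, -0.1898, 0.2313]
ee_rot: [2.74, -0.299, 0.807]
wrist_force: [1.1, 0.1, -0.9]
gripper_width: 0.997
finger_force: 0.0
```

Request:
move_arm(
  dp=[
    [0,0,0],
    [0,0,0],
    [0,0,0],
  ],
  dr=[
    [0,0,0],
    [0,0,0],
    [0,0,0],
  ],
)

```text
t: 3.15
ee_pos: [0.3944, -0.1894, 0.231]
ee_rot: [2.746, -0.297, 0.801]
wrist_force: [-0.4, 0.2, 0.1]
gripper_width: 0.999
finger_force: 0.0
```

```bash
python3 w.py w2
python3 - <<'E'
from h import *
z=np.load("w1.npz");p,d=z["p"],z["d"];C=(z["K"],z["R"],z["t"]);W=cloud("w",C,d)
def ray(u,v,h):
    K,Rm,t=C;o=-Rm.T@t;dd=Rm.T@np.linalg.inv(K)@[u,v,1];return o+dd*((h-o[2])/dd[2])
for u,v in((306,168),(217,116)):
    q=np.zeros(d.shape,bool);q[v-30:v+30,u-30:u+30]=1
    zz=W[...,2];zt=np.median(zz[v-3:v+4,u-3:u+4]);m=(q&(abs(zz-zt)<.004)&(zz>.055)).astype(np.uint8)
    cn=max(cv2.findContours(m,0,1)[0],key=cv2.contourArea)[:,0]
    P=np.array([ray(a,b,zt) for a,b in cn])[:,:2]
    w=[(np.ptp(P@[np.cos(a),np.sin(a)]),np.degrees(a)) for a in np.radians(np.arange(0,180,1))]
    ws=np.array([x[0] for x in w]);f=sum(ws[k::60] for k in range(1))  # fold
    fold=(ws[:60]+ws[60:120]+ws[120:180])/3
    print("ztop",zt,"mid",(P.max(0)+P.min(0))/2,"disc",ray(u,v,zt),"flat width",fold.min(),"at",np.argmin(fold),"corner",fold.max(),np.argmax(fold))
E
```

```text
3.15 [ 0.135 -0.935 -0.732  0.142 -1.305  2.172] [ 0.3944 -0.1894  0.231 ] [ 2.746 -0.297  0.801]
ztop 0.06742861846060333 mid [0.46422137 0.12930354] disc [0.46428148 0.12992389 0.06742862] flat width 0.03961912081419999 at 14 corner 0.04434154125357286 43
ztop 0.06786832963209154 mid [0.44622738 0.23787332] disc [0.44684282 0.23791864 0.06786833] flat width 0.039441245358989484 at 11 corner 0.043932918347362036 39
```

View pics/w2.png

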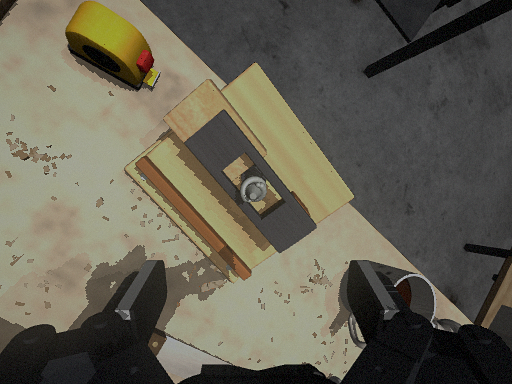

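Wrist view 2: the stud tip is at about (256,184) in the slot of the strap, which runs from (200,125) to (300,240). The tape is at (105,45) and the mug at (405,300). Now I'll refine the stud axis.

```bash
cat > m3.py <<'E'
from h import *
z=np.load("w2.npz");p,d=z["p"],z["d"];C=(z["K"],z["R"],z["t"]);W=cloud("w",C,d)
m=(p.max(2)<110)&(cv2.cvtColor(p,cv2.COLOR_RGB2HSV)[...,1]<80)&(W[...,2]>.075)&(W[...,2]<.13);m[:105]=0;m[255:]=0;m[:,:180]=0;m[:,320:]=0
q=W[m]
for _ in range(6):
    A=np.c_[q[:,:2],np.ones(len(q))];k=np.linalg.lstsq(A,q[:,2],rcond=None)[0];e=q[:,2]-A@k;q=q[abs(e)<2.5*e.std()]
n=np.array([-k[0],-k[1],1]);n/=np.linalg.norm(n)
print(len(q),e.std(),n,np.degrees(np.arccos(n[2])),np.degrees(np.arctan2(n[1],n[0])))
mm=np.zeros(d.shape,np.uint8);H=(W-[0,0,k[2]])@n
mm[(abs(H)<.004)&m]=1;r_=cv2.minAreaRect((W[mm>0]@np.c_[studR(0)[:,0],studR(0)[:,1]]).astype(np.float32));print(r_)
sub=np.s_[150:215,225:290];X=W[sub].reshape(-1,3);h=H[sub].ravel()
for a,b in((.004,.008),(.008,.012),(.012,.016),(.016,.02),(.02,.023),(.023,.028)):
    s=X[(h>a)&(h<b)]; s_=s-np.outer(((s-[0,0,k[2]])@n)+.005,n)
    print(a,b,len(s),"foot mean",s_.mean(0).round(4),"mid",((s_.max(0)+s_.min(0))/2).round(4),np.ptp(s_,axis=0).round(4))
a=cv2.resize(p[145:225,215:305],None,fx=6,fy=6,interpolation=2);cv2.imwrite("pics/c2.png",a[...,::-1])
# axis projection onto view for candidate seat
seat=np.array([.4645,-.2008,.0981])
uv=lambda P:((lambda c:c[:2]/c[2])(C[0]@(C[1]@P+C[2])))
for zz in(.005,.03):print(uv(seat+zz*SN),(uv(seat+zz*SN)-[215,145])*6)
E
python3 m3.py
```

```text
5271 0.000740883870878364 [-0.46082029  0.07332368  0.88445933] 27.814940781734258 170.95913949785486
((0.44452953338623047, 0.20777831971645355), (0.04623639956116676, 0.13994838297367096), 10.214823722839355)
0.004 0.008 61 foot mean [ 0.4658 -0.1971  0.0998] mid [ 0.461  -0.1992  0.0977] [0.0181 0.0212 0.0087]
0.008 0.012 96 foot mean [ 0.4616 -0.1966  0.0975] mid [ 0.4608 -0.2002  0.0972] [0.0143 0.0235 0.0072]
0.012 0.016 151 foot mean [ 0.4598 -0.1986  0.0968] mid [ 0.4601 -0.1997  0.097 ] [0.0204 0.0205 0.0109]
0.016 0.02 146 foot mean [ 0.4612 -0.1995  0.0976] mid [ 0.4602 -0.2     0.097 ] [0.0198 0.0127 0.0105]
0.02 0.023 45 foot mean [ 0.4608 -0.1988  0.0973] mid [ 0.4597 -0.1997  0.0968] [0.0084 0.0098 0.0044]
0.023 0.028 58 foot mean [ 0.4601 -0.1999  0.097 ] mid [ 0.4602 -0.2004  0.097 ] [0.0062 0.0074 0.0032]
[256.8598289  183.28492793] [251.15897339 229.70956761]
[256.89073797 191.77051245] [251.34442784 280.62307468]
```

View pics/c2.png

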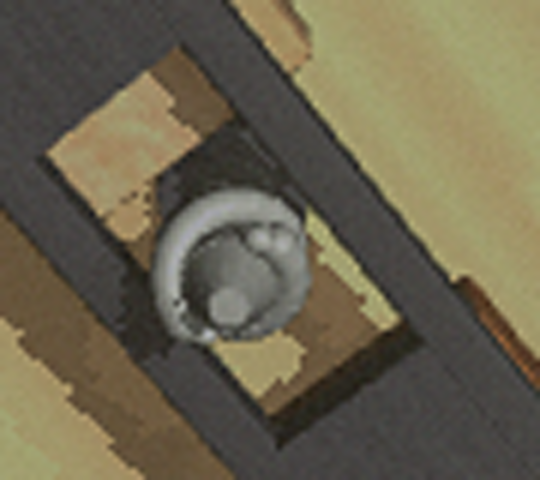

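The tip disc is at crop (228,308), which is wrist pixel (253,196). That puts the seat at about (0.460,-0.200,0.097). Going back to knob 3 to grasp it with heading 44°.

Run:
```python
from h import *
z=np.load("w2.npz");K,Rm,t=z["K"],z["R"],z["t"]
o=-Rm.T@t;dd=Rm.T@np.linalg.inv(K)@[253,196.3,1]
s0=np.array([.460,-.2,.097]);a=((s0+.03*SN-o)@SN)/(dd@SN);print("seat by ray",o+dd*a-.03*SN)
plan(cur(),T([.464,.1295,.13],down(44)),"to k3")
```

```text
seat by ray [ 0.45961641 -0.20083668  0.09686897]
to k3 rows 10 dp [ 25.1 -20.6  10.4] dr [ 2.22 -1.72 -0.14]
```

Request:
move_arm(
  dp=[
    [25.1,-20.6,10.4],
    [25.1,-20.6,10.4],
    [25.1,-20.6,10.4],
    [25.1,-20.6,10.4],
    [25.1,-20.6,10.4],
  ],
  dr=[
    [2.22,-1.72,-0.14],
    [2.22,-1.72,-0.14],
    [2.22,-1.72,-0.14],
    [2.22,-1.72,-0.14],
    [2.22,-1.72,-0.14],
  ],
)

```text
t: 3.62
ee_pos: [0.437, -0.0273, 0.1814]
ee_rot: [2.948, -0.148, 0.775]
wrist_force: [0.7, -1.0, 0.3]
gripper_width: 0.998
finger_force: 0.0
```

Request:
move_arm(
  dp=[
    [25.1,-20.6,10.4],
    [25.1,-20.6,10.4],
    [25.1,-20.6,10.4],
    [25.1,-20.6,10.4],
    [25.1,-20.6,10.4],
  ],
  dr=[
    [2.22,-1.72,-0.14],
    [2.22,-1.72,-0.14],
    [2.22,-1.72,-0.14],
    [2.22,-1.72,-0.14],
    [2.22,-1.72,-0.14],
  ],
)

```text
t: 4.03
ee_pos: [0.4637, 0.1329, 0.1289]
ee_rot: [-3.14, 0.003, 0.773]
wrist_force: [0.3, -0.0, 0.0]
gripper_width: 1.002
finger_force: 0.0
```

Request:
move_arm(
  dp=[
    [0,0,0],
    [0,0,0],
    [0,0,0],
  ],
  dr=[
    [0,0,0],
    [0,0,0],
    [0,0,0],
  ],
)

```text
t: 4.28
ee_pos: [0.464, 0.1298, 0.1294]
ee_rot: [3.141, 0.002, 0.77]
wrist_force: [-0.2, -0.1, 0.4]
gripper_width: 0.998
finger_force: 0.0
```

```bash
python3 w.py w3
python3 - <<'E'
from h import *
plan(cur(),T([.464,.1295,.0345],down(44)),"down")
E
```

```text
4.2833 [ 6.940e-01 -2.690e-01 -3.990e-01  1.000e-03 -1.443e+00  1.647e+00] [0.464  0.1298 0.1294] [3.141e+00 2.000e-03 7.700e-01]
down rows 3 dp [ 0.1 -0.2 31.8] dr [0.02 0.01 0.02]
```

View pics/w3.png

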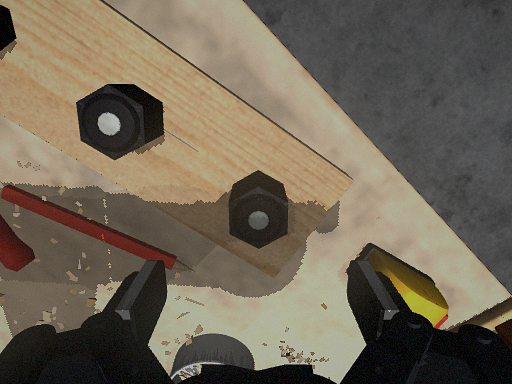

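The knob sits centred between the fingers (258,215), with its flats facing them. The tape is clear. Descend and grip.

Request:
move_arm(
  dp=[
    [0,0,25],
    [0,0,25],
    [0,0,25],
    [0,0,20],
    [0,0,0],
  ],
  dr=[
    [0,0,0],
    [0,0,0],
    [0,0,0],
    [0,0,0],
    [0,0,0],
  ],
)

```text
t: 4.75
ee_pos: [0.4619, 0.1264, 0.0311]
ee_rot: [-3.14, 0.006, 0.765]
wrist_force: [-1.2, -0.9, -0.4]
gripper_width: 0.996
finger_force: 0.0
```

Request:
move_arm(
  dp=[
    [0,0,0],
    [0,0,0],
    [0,0,0],
    [0,0,0],
    [0,0,0],
  ],
  dr=[
    [0,0,0],
    [0,0,0],
    [0,0,0],
    [0,0,0],
    [0,0,0],
  ],
  hand=0.3,
)

```text
t: 5.17
ee_pos: [0.4655, 0.1283, 0.0365]
ee_rot: [3.141, -0.002, 0.766]
wrist_force: [-1.6, 0.9, 6.1]
gripper_width: 0.459
finger_force: 61.2
```

Request:
move_arm(
  dp=[
    [0,0,0],
    [0,0,0],
    [0,0,0],
  ],
  dr=[
    [0,0,0],
    [0,0,0],
    [0,0,0],
  ],
)

```text
t: 5.42
ee_pos: [0.4655, 0.1283, 0.0365]
ee_rot: [3.14, -0.002, 0.766]
wrist_force: [-1.5, 0.8, 6.3]
gripper_width: 0.456
finger_force: 61.2
```

Request:
move_arm(
  dp=[
    [0,0,-20],
    [0,0,-25],
    [0,0,-30],
    [0,0,-25],
    [0,0,0],
  ],
  dr=[
    [0,0,0],
    [0,0,0],
    [0,0,0],
    [0,0,0],
    [0,0,0],
  ],
)

```text
t: 5.83
ee_pos: [0.467, 0.1286, 0.1409]
ee_rot: [3.138, -0.008, 0.766]
wrist_force: [0.1, 0.6, 0.9]
gripper_width: 0.46
finger_force: 60.5
```

```bash
python3 w.py w4
python3 - <<'E'
from h import *
s=np.array([.460,-.2003,.097]);B=T([.42,.0,.22],R.from_rotvec(0*SN).as_matrix()@studR(60))
plan(cur(),B,"via");C=T(s+(.045+.0145)*SN,studR(75));plan(B,C,"stud")
E
```

```text
5.8333 [ 0.689 -0.275 -0.383  0.003 -1.455  1.647] [0.467  0.1286 0.1409] [ 3.138 -0.008  0.766]
via rows 5 dp [-24.4  12.  -16.6] dr [-4.95  2.58 -3.62]
stud rows 10 dp [-18.6   4.7   8.3] dr [-0.    0.   -1.34]
```

View pics/w4.png

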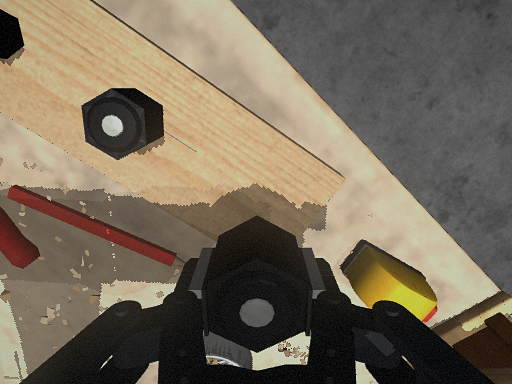

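Knob gripped cleanly; its cap disc is at (256,313). Now to the stud.

```bash
cat > off.py <<'E'
import sys
from h import *
z=np.load(sys.argv[1]+".npz");K,Rm,t,A=z["K"],z["R"],z["t"],z["A"]
g=cv2.cvtColor(z["p"],cv2.COLOR_RGB2GRAY);m=np.zeros_like(g);m[290:335,232:282]=(g[290:335,232:282]>75)
n,l,s,c=cv2.connectedComponentsWithStats(m);i=min(range(1,n),key=lambda i:np.hypot(*(c[i]-[257,312])) if s[i,4]>60 else 99)
dd=A[:3,:3].T@Rm.T@np.linalg.inv(K)@[*c[i],1];o=A[:3,:3].T@(-Rm.T@t-A[:3,3]);zt=-.0295
print(c[i],s[i],"knob axis in tool (m)",o+dd*(zt-o[2])/dd[2])
E
python3 off.py w4
```

```text
[256.41374663 312.41239892] [240 299  34  28 742] knob axis in tool (m) [-0.00366611  0.0002718  -0.0295    ]
```

Request:
move_arm(
  dp=[
    [-24.4,12,-16.6],
    [-24.4,12,-16.6],
    [-24.4,12,-16.6],
    [-24.4,12,-16.6],
    [-24.4,12,-16.6],
  ],
  dr=[
    [-4.95,2.58,-3.62],
    [-4.95,2.58,-3.62],
    [-4.95,2.58,-3.62],
    [-4.95,2.58,-3.62],
    [-4.95,2.58,-3.62],
  ],
)

```text
t: 6.3
ee_pos: [0.42, 0.0018, 0.2149]
ee_rot: [2.687, -0.143, 1.115]
wrist_force: [-1.5, -0.0, 0.5]
gripper_width: 0.457
finger_force: 60.6
```

Request:
move_arm(
  dp=[
    [-18,4,2],
    [-18,4,2],
    [-18,4,2],
    [-18,4,2],
    [-18,4,2],
  ],
  dr=[
    [0,0,-1.34],
    [0,0,-1.34],
    [0,0,-1.34],
    [0,0,-1.34],
    [0,0,-1.34],
  ],
)

```text
t: 6.72
ee_pos: [0.4042, -0.0883, 0.203]
ee_rot: [2.679, -0.092, 1.22]
wrist_force: [0.2, 0.3, -0.3]
gripper_width: 0.459
finger_force: 60.7
```

Request:
move_arm(
  dp=[
    [0,0,0],
    [0,0,0],
    [0,0,0],
  ],
  dr=[
    [0,0,0],
    [0,0,0],
    [0,0,0],
  ],
)

```text
t: 6.97
ee_pos: [0.4045, -0.0877, 0.2033]
ee_rot: [2.68, -0.092, 1.217]
wrist_force: [-0.1, 0.8, 0.4]
gripper_width: 0.462
finger_force: 60.6
```

Run:
```python
from h import *
print(monitor.get_state()["joint_positions"])
s=np.array([.460,-.2003,.097]);
for h in(75,95): plan(cur(),T(s+(.050+.0165)*SN,studR(h)),"stud")
```

```text
[ 0.56139331 -1.06619786 -0.88639414  0.31261998 -1.39798596  2.2058665 ]
stud rows 4 dp [-24.6   8.   15.4] dr [-0.25  0.12 -1.78]
stud rows 4 dp [-25.5   5.1  15.4] dr [-0.27  0.08 -6.21]
```

Request:
move_arm(
  dp=[
    [-25,8,15],
    [-25,8,15],
    [-25,8,15],
    [-24,8,15],
    [0,0,0],
  ],
  dr=[
    [-0.25,0.12,-1.78],
    [-0.25,0.12,-1.78],
    [-0.25,0.12,-1.78],
    [-0.25,0.12,-1.78],
    [0,0,0],
  ],
)

```text
t: 7.38
ee_pos: [0.4272, -0.1995, 0.1536]
ee_rot: [2.66, -0.041, 1.328]
wrist_force: [-0.6, 1.9, -0.6]
gripper_width: 0.462
finger_force: 60.7
```

Request:
move_arm(
  dp=[
    [0,0,0],
    [0,0,0],
  ],
  dr=[
    [0,0,0],
    [0,0,0],
  ],
)

```text
t: 7.55
ee_pos: [0.4286, -0.1956, 0.1575]
ee_rot: [2.655, -0.042, 1.332]
wrist_force: [-0.7, 0.7, -0.7]
gripper_width: 0.462
finger_force: 60.7
```

Run:
```python
from h import *
for n,guess in(("w1",(306,168)),("w3",(258,221))):
    z=np.load(n+".npz");K,Rm,t=z["K"],z["R"],z["t"];g=cv2.cvtColor(z["p"],cv2.COLOR_RGB2GRAY);u,v=guess
    w=g[v-16:v+16,u-16:u+16];m=(w>max(75,0)).astype(np.uint8);N,l,s,c=cv2.connectedComponentsWithStats(m);i=l[16,16];cc=c[i]+[u-16,v-16]
    o=-Rm.T@t;dd=Rm.T@np.linalg.inv(K)@[*cc,1];print(n,cc,s[i],o+dd*((.0663-o[2])/dd[2]))
s=np.array([.460,-.2003,.097]);A=cur()
D=studR(75).T@(A[:3,3]-s);print("TCP rel seat in stud-tool axes(mm)",D*1e3,"rot err",np.degrees(R.from_matrix(A[:3,:3].T@studR(75)).as_rotvec()))
for n in("top","side"):
    c=cal(n);p,d=optics.snapshot(n);np.savez(n+"1.npz",p=p,d=d,K=c[0],R=c[1],t=c[2])
p=np.load("side1.npz")["p"];a=cv2.resize(p[175:275,230:350],None,fx=5,fy=5,interpolation=2);cv2.imwrite("pics/s1.png",a[...,::-1])
uv=lambda P:((lambda q:q[:2]/q[2])(c[0]@(c[1]@P+c[2])))
for zz in(0,.03): print("seat axis proj",(uv(s+zz*SN)-[230,175])*5)
for zz in(.0165,-.0295): print("tool axis proj",(uv(A[:3,3]+A[:3,2]*zz)-[230,175])*5)
```

```text
w1 [306.35483871 169.14516129] [ 10  11  13  13 124] [0.46347306 0.12844498 0.0663    ]
w3 [258.07773852 219.7844523 ] [  6   6  21  19 283] [0.46342853 0.12820888 0.0663    ]
TCP rel seat in stud-tool axes(mm) [ -0.25779174   0.40350148 -68.29115571] rot err [-0.02427439 -0.01048681  0.04224076]
seat axis proj [290.86674449 218.25870314]
seat axis proj [269.06660513 180.18397064]
tool axis proj [253.67321204 151.81289844]
tool axis proj [218.67048957  90.57780181]
```

View pics/s1.png

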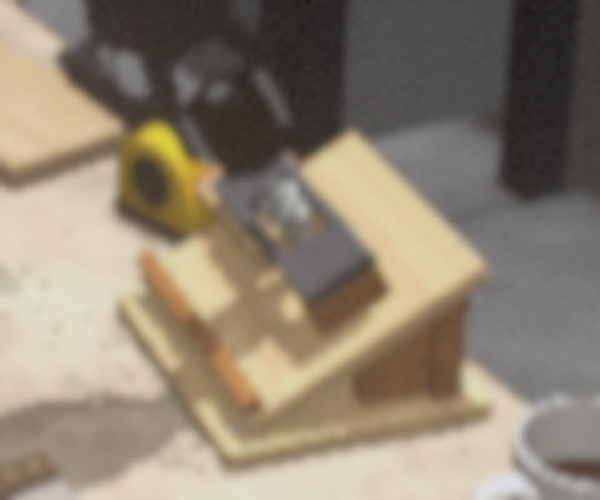

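The view is blurry: the stud's middle is near (287,203) and the gripper with the knob sits above it. After correcting for which part of the stud was seen, all views agree with the wrist estimate. Shift and lower by feel.

Request:
move_arm(
  dp=[
    [2.5,-0.7,5],
    [0,0,10],
    [0,0,5],
    [0,0,0],
    [0,0,0],
  ],
  dr=[
    [0,0,0],
    [0,0,0],
    [0,0,0],
    [0,0,0],
    [0,0,0],
  ],
)

```text
t: 8.07
ee_pos: [0.4379, -0.1943, 0.1398]
ee_rot: [2.654, -0.043, 1.334]
wrist_force: [0.1, -0.7, 0.4]
gripper_width: 0.462
finger_force: 60.7
```

Request:
move_arm(
  dp=[
    [0,0,2],
    [0,0,2],
    [0,0,0],
    [0,0,0],
  ],
  dr=[
    [0,0,0],
    [0,0,0],
    [0,0,0],
    [0,0,0],
  ],
)

```text
t: 8.4
ee_pos: [0.4396, -0.1953, 0.1364]
ee_rot: [2.654, -0.043, 1.332]
wrist_force: [-0.5, -0.3, -1.8]
gripper_width: 0.459
finger_force: 60.7
```

Request:
move_arm(
  dp=[
    [0,0,2],
    [0,0,2],
    [0,0,0],
    [0,0,0],
  ],
  dr=[
    [0,0,0],
    [0,0,0],
    [0,0,0],
    [0,0,0],
  ],
)

```text
t: 8.73
ee_pos: [0.4414, -0.1956, 0.1326]
ee_rot: [2.654, -0.043, 1.332]
wrist_force: [0.2, 0.0, 0.1]
gripper_width: 0.454
finger_force: 60.7
```

```bash
cat > f.py <<'E'
from h import *
s0=np.array([.460,-.2003,.097])
s=monitor.get_state();A=cur();Rs=A[:3,:3]
print("t",s["t"],"q6",s["joint_positions"][5].round(3),"F tool",(Rs.T@s["wrist_force"]).round(1),"M tool",(Rs.T@s["ft_torque"]).round(2),"F jig x,y,n",(studR(-9.1).T@s["wrist_force"]).round(1),"h mm",((A[:3,3]-s0)@SN*1e3-16.5).round(1),"lat jig x,y(-)",((A[:3,3]-s0)@studR(-9.1)[:,:2]*1e3).round(2),"tilt",np.degrees(np.arccos(-Rs[:,2]@SN)).round(2))
E
python3 f.py
```

```text
t 8.7333 q6 2.766 F tool [ 0.1  0.2 -0. ] M tool [ 1.41 -0.12 -0.01] F jig x,y,n [ 0.3 -0.1 -0. ] h mm 23.9 lat jig x,y(-) [-0.11 -1.74] tilt 0.03
```

Request:
move_arm(
  dp=[
    [0,0,2],
    [0,0,2],
    [0,0,0],
    [0,0,0],
  ],
  dr=[
    [0,0,0],
    [0,0,0],
    [0,0,0],
    [0,0,0],
  ],
)

```text
t: 9.07
ee_pos: [0.4433, -0.1958, 0.1291]
ee_rot: [2.654, -0.043, 1.332]
wrist_force: [-0.4, 0.2, 0.1]
gripper_width: 0.459
finger_force: 60.7
```

```bash
python3 f.py
```

```text
t 9.0667 q6 2.766 F tool [ 0.1 -0.4 -0.3] M tool [ 1.34 -0.16  0.  ] F jig x,y,n [-0.4 -0.2 -0.3] h mm 19.9 lat jig x,y(-) [-0.14 -1.78] tilt 0.03
```

Request:
move_arm(
  dp=[
    [0,0,2],
    [0,0,1],
    [0,0,0],
    [0,0,0],
  ],
  dr=[
    [0,0,0],
    [0,0,0],
    [0,0,0],
    [0,0,0],
  ],
)

```text
t: 9.4
ee_pos: [0.4447, -0.196, 0.1266]
ee_rot: [2.654, -0.043, 1.332]
wrist_force: [-0.2, -0.4, -1.0]
gripper_width: 0.459
finger_force: 60.7
```

```bash
python3 f.py
```

```text
t 9.4 q6 2.766 F tool [-0.5 -0.5  0.8] M tool [ 1.4  -0.08  0.04] F jig x,y,n [-0.5  0.5  0.8] h mm 17.0 lat jig x,y(-) [-0.04 -1.78] tilt 0.04
```

Request:
move_arm(
  dp=[
    [0,0,1.5],
    [0,0,1.5],
    [0,0,0],
    [0,0,0],
  ],
  dr=[
    [0,0,0],
    [0,0,0],
    [0,0,0],
    [0,0,0],
  ],
)

```text
t: 9.73
ee_pos: [0.4461, -0.1963, 0.1239]
ee_rot: [2.654, -0.043, 1.332]
wrist_force: [-0.8, -0.6, -0.4]
gripper_width: 0.46
finger_force: 60.7
```

```bash
python3 f.py
```

```text
t 9.7333 q6 2.766 F tool [-0.8 -0.7  0.1] M tool [ 1.34 -0.19 -0.03] F jig x,y,n [-0.8  0.7  0.1] h mm 14.0 lat jig x,y(-) [-0.07 -1.78] tilt 0.04
```

Request:
move_arm(
  dp=[
    [0,0,1.5],
    [0,0,0],
    [0,0,0],
  ],
  dr=[
    [0,0,0],
    [0,0,0],
    [0,0,0],
  ],
)

```text
t: 9.98
ee_pos: [0.4468, -0.1964, 0.1226]
ee_rot: [2.654, -0.043, 1.332]
wrist_force: [-0.4, 0.0, -1.2]
gripper_width: 0.461
finger_force: 60.7
```

```bash
python3 f.py
```

```text
t 9.9833 q6 2.766 F tool [-0.1 -0.9  0.8] M tool [ 1.35 -0.13 -0.05] F jig x,y,n [-0.9  0.   0.8] h mm 12.5 lat jig x,y(-) [-0.03 -1.8 ] tilt 0.04
```

Request:
move_arm(
  dp=[
    [0,0,1.5],
    [0,0,0],
    [0,0,0],
  ],
  dr=[
    [0,0,0],
    [0,0,0],
    [0,0,0],
  ],
)

```text
t: 10.23
ee_pos: [0.4475, -0.1965, 0.1212]
ee_rot: [2.654, -0.043, 1.332]
wrist_force: [0.2, -0.6, -0.4]
gripper_width: 0.463
finger_force: 60.7
```

```bash
python3 f.py
```

```text
t 10.2333 q6 2.767 F tool [-0.5  0.1  0.5] M tool [ 1.4  -0.13  0.04] F jig x,y,n [0.1 0.5 0.5] h mm 11.0 lat jig x,y(-) [-0.05 -1.79] tilt 0.04
```

Request:
move_arm(
  dp=[
    [0,0,1.5],
    [0,0,0],
    [0,0,0],
  ],
  dr=[
    [0,0,0],
    [0,0,0],
    [0,0,0],
  ],
)

```text
t: 10.48
ee_pos: [0.4483, -0.1971, 0.1208]
ee_rot: [2.653, -0.042, 1.332]
wrist_force: [-2.9, -2.3, 2.8]
gripper_width: 0.46
finger_force: 61.3
```

```bash
python3 f.py
```

```text
t 10.4833 q6 2.767 F tool [-2.8 -0.7 -3.7] M tool [ 1.59 -1.1  -0.  ] F jig x,y,n [-0.9  2.7 -3.7] h mm 10.2 lat jig x,y(-) [ 0.53 -1.31] tilt 0.09
```

Contact at 10 mm above the seat with about 4 N. Now turn clockwise about the knob's axis and follow the thread.

Request:
move_arm(
  dp=[
    [0,0.3,0.5],
    [0,0.3,0.5],
    [0,0.3,0.5],
    [0,0.3,0.5],
    [0,0.3,0.5],
  ],
  dr=[
    [0,0,7],
    [0,0,7],
    [0,0,7],
    [0,0,7],
    [0,0,7],
  ],
)

```text
t: 10.9
ee_pos: [0.4515, -0.1981, 0.1209]
ee_rot: [2.753, -0.312, 0.767]
wrist_force: [-3.6, -1.2, 7.0]
gripper_width: 0.459
finger_force: 61.6
```

```bash
python3 f.py
```

```text
t 10.9 q6 2.153 F tool [-1.1  1.4 -7.7] M tool [ 0.09 -1.49  0.02] F jig x,y,n [ 0.3  1.7 -7.7] h mm 8.7 lat jig x,y(-) [ 3.5  -0.86] tilt 0.28
```

Request:
move_arm(
  dp=[
    [0,0.3,0.5],
    [0,0.3,0.5],
    [0,0.3,0.5],
    [0,0.3,0.5],
    [0,0.3,0.5],
  ],
  dr=[
    [0,0,7],
    [0,0,7],
    [0,0,7],
    [0,0,7],
    [0,0,7],
  ],
)

```text
t: 11.32
ee_pos: [0.4526, -0.2, 0.1193]
ee_rot: [3.006, -0.475, 0.127]
wrist_force: [-11.7, -1.5, 12.2]
gripper_width: 0.462
finger_force: 62.7
```

```bash
python3 f.py
```

```text
t 11.3167 q6 1.547 F tool [ -4.9   2.2 -16.1] M tool [-0.28 -2.97 -0.06] F jig x,y,n [ -4.2   3.3 -16.1] h mm 6.6 lat jig x,y(-) [4.   0.84] tilt 0.22
```

Request:
move_arm(
  dp=[
    [-0.5,0.3,0],
    [-0.3,0.3,0],
    [0,0,0],
  ],
  dr=[
    [0,0,7],
    [0,0,7],
    [0,0,0],
  ],
)

```text
t: 11.57
ee_pos: [0.4522, -0.2005, 0.1191]
ee_rot: [3.136, -0.493, -0.15]
wrist_force: [-6.8, -1.0, 9.5]
gripper_width: 0.459
finger_force: 62.1
```

```bash
python3 f.py
```

```text
t 11.5667 q6 1.305 F tool [ -1.3   2.1 -11.4] M tool [-0.77 -1.89 -0.05] F jig x,y,n [ -1.3   2.1 -11.4] h mm 6.6 lat jig x,y(-) [3.62 1.42] tilt 0.26
```

Request:
move_arm(
  dp=[
    [-0.3,0.3,0.2],
    [0,0.3,0.2],
    [0,0.3,0.2],
    [0,0,0],
  ],
  dr=[
    [0,0,7],
    [0,0,7],
    [0,0,7],
    [0,0,0],
  ],
)

```text
t: 11.9
ee_pos: [0.4513, -0.2021, 0.1184]
ee_rot: [-2.959, -0.459, -0.561]
wrist_force: [-10.7, -4.7, 10.2]
gripper_width: 0.463
finger_force: 62.5
```

```bash
python3 f.py; python3 w.py w5;python3 off.py w5
```

```text
t 11.9 q6 0.942 F tool [ -1.3   7.3 -13.6] M tool [-2.69 -1.67 -0.02] F jig x,y,n [ -3.9   6.3 -13.6] h mm 6.3 lat jig x,y(-) [2.74 3.15] tilt 0.25
11.9 [ 0.066 -0.74  -0.845  0.13  -0.99   0.942] [ 0.4513 -0.2021  0.1184] [-2.959 -0.459 -0.561]
[256.87792208 312.38701299] [240 298  35  30 770] knob axis in tool (m) [-0.00177669  0.00028443 -0.0295    ]
```

View pics/w5.png

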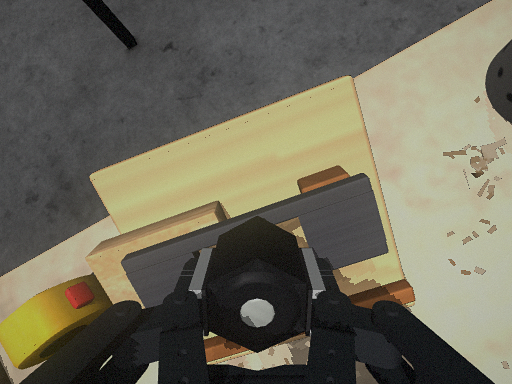

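The knob is on the stud with its disc at (257,312) and the strap visible beneath it. It stopped sinking at about 6.5 mm while still turning. I'll check the strap level and turn a little more.

Request:
move_arm(
  dp=[
    [0,-0.5,0.3],
    [0,0,0.3],
    [0,0.3,0.3],
    [0,0.3,0.3],
    [0,0,0],
  ],
  dr=[
    [0,0,7],
    [0,0,7],
    [0,0,7],
    [0,0,7],
    [0,0,0],
  ],
)

```text
t: 12.37
ee_pos: [0.4494, -0.2033, 0.1165]
ee_rot: [-2.768, -0.319, -1.068]
wrist_force: [-27.6, -4.9, 15.7]
gripper_width: 0.461
finger_force: 64.1
```

```bash
python3 f.py
python3 - <<'E'
from h import *
s0=np.array([.460,-.2003,.097])
for n in("w2","w5"):
    z=np.load(n+".npz");p,d=z["p"],z["d"];W=cloud("w",(z["K"],z["R"],z["t"]),d)
    h=(W-s0)@SN*1e3;L=(W-s0)@studR(-9.1)*1e3
    for a,b in((-65,-40),(40,65)):
        m=(abs(L[...,0])<18)&(L[...,1]>a)&(L[...,1]<b)&(abs(h-2)<7)&(p.max(2)<120);print(n,a,m.sum(),"strap h",np.median(h[m]))
    m=(abs(L[...,0]-45)<10)&(abs(L[...,1])<40)&(abs(h)<40);print("slope plane h",np.median(h[m]))
z=np.load("w5.npz");print("knob disc h above seat",((cloud("w",(z["K"],z["R"],z["t"]),z["d"])-s0)@SN)[306:318,250:264].mean()*1e3)
z=np.load("w4.npz");A=z["A"];print("w4 disc tool z",((cloud("w",(z["K"],z["R"],z["t"]),z["d"])-A[:3,3])@A[:3,2])[306:318,250:264].mean()*1e3)
z=np.load("w5.npz");A=z["A"];print("w5 disc tool z",((cloud("w",(z["K"],z["R"],z["t"]),z["d"])-A[:3,3])@A[:3,2])[306:318,250:264].mean()*1e3)
E
```

```text
t 12.3667 q6 0.453 F tool [ -3.6  18.3 -26.2] M tool [-6.55 -2.   -0.09] F jig x,y,n [-16.    9.2 -26.3] h mm 5.4 lat jig x,y(-) [0.34 4.61] tilt 0.38
w2 -65 1173 strap h 5.048447216671356
w2 40 892 strap h 5.03382138672034
slope plane h -32.01422684308235
w5 -65 1560 strap h 5.232432463095063
w5 40 2986 strap h 5.202266802727347
slope plane h -31.803789740922337
knob disc h above seat 54.35629434486476
w4 disc tool z -34.26942237907923
w5 disc tool z -31.59744580074872
```

```bash
python3 w.py w6
cat > dh.py <<'E'
import sys
from h import *
s0=np.array([.460,-.2003,.097]);z=np.load(sys.argv[1]+".npz");A=z["A"];p=z["p"];W=cloud("w",(z["K"],z["R"],z["t"]),z["d"]);h=(W-s0)@SN*1e3
g=h[300:324,245:268];print("disc h",np.median(g),"tool z",np.median(((W-A[:3,3])@A[:3,2]*1e3)[300:324,245:268]),"disc lateral",np.median(((W-s0)@studR(-9.1)*1e3)[306:318,250:264],axis=(0,1))[:2])
L=(W-s0)@studR(-9.1)*1e3
for a,b in((-65,-40),(40,65)):
    m=(abs(L[...,0])<18)&(L[...,1]>a)&(L[...,1]<b)&(abs(h-2)<7)&(p.max(2)<120);print("strap",m.sum(),np.median(h[m]))
E
python3 dh.py w5;python3 dh.py w6
```

```text
12.3667 [ 0.065 -0.74  -0.846  0.131 -0.993  0.453] [ 0.4494 -0.2033  0.1165] [-2.768 -0.319 -1.068]
disc h 54.35978419893034 tool z -31.59580546885039 disc lateral [2.92403309 3.24427205]
strap 1560 5.232432463095063
strap 2986 5.202266802727347
disc h 53.54131865323741 tool z -31.69592091456944 disc lateral [0.6453017  4.76281753]
strap 85 5.226293128228602
strap 3418 5.256685474705901
```

Request:
move_arm(
  dp=[
    [-0.4,1.5,-2],
    [-0.3,1.5,-2],
    [0,0,0],
    [0,0,0],
  ],
  dr=[
    [0,0,0],
    [0,0,0],
    [0,0,0],
    [0,0,0],
  ],
)

```text
t: 12.75
ee_pos: [0.4483, -0.2021, 0.1167]
ee_rot: [-2.762, -0.322, -1.062]
wrist_force: [13.4, -12.2, -8.8]
gripper_width: 0.459
finger_force: 67.2
```

```bash
python3 f.py; python3 w.py w7; python3 dh.py w7
```

```text
t 12.75 q6 0.463 F tool [13.6 -0.2 15. ] M tool [-0.62  4.16 -0.14] F jig x,y,n [ 9.3 10.  14.9] h mm 6.2 lat jig x,y(-) [-0.74  3.64] tilt 0.23
12.75 [ 0.065 -0.752 -0.852  0.127 -0.992  0.463] [ 0.4483 -0.2021  0.1167] [-2.762 -0.322 -1.062]
disc h 53.98972150975918 tool z -31.278146086766892 disc lateral [-0.95028585  3.80888444]
strap 54 5.263796655133181
strap 3416 5.250716125092791
```

Request:
move_arm(
  dp=[
    [1.0,0,1.5],
    [0,0.3,1.0],
    [0,0.3,0.5],
    [0,0.3,0.5],
    [0,0,0],
  ],
  dr=[
    [0,0,0],
    [0,0,7],
    [0,0,7],
    [0,0,7],
    [0,0,0],
  ],
)

```text
t: 13.22
ee_pos: [0.4472, -0.2023, 0.1153]
ee_rot: [-2.682, -0.163, -1.41]
wrist_force: [-29.4, 11.5, 17.8]
gripper_width: 0.454
finger_force: 72.9
```

```bash
python3 f.py; python3 w.py w8; python3 dh.py w8
```

```text
t 13.2167 q6 0.096 F tool [-12.9  15.4 -30.1] M tool [-6.49 -4.86 -0.61] F jig x,y,n [-18.8  -6.7 -30.2] h mm 5.5 lat jig x,y(-) [-2.29  4.03] tilt 0.15
13.2167 [ 0.061 -0.746 -0.849  0.121 -0.996  0.096] [ 0.4472 -0.2023  0.1153] [-2.682 -0.163 -1.41 ]
disc h 53.359944169160315 tool z -31.443448154416135 disc lateral [-2.22494329  4.18088704]
strap 472 5.332259533698824
strap 3653 5.280195483267969
```

View pics/w8.png

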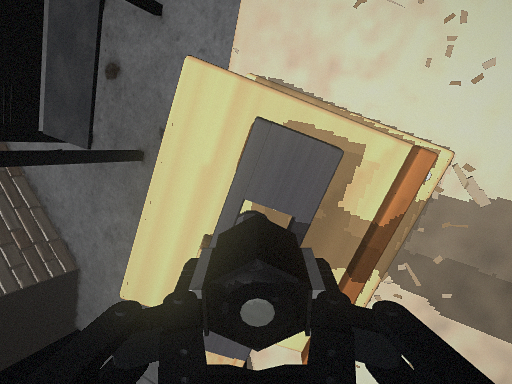

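The knob is bound: the underside stays about 8 mm up under a 30 N push, torque is rising and the strap hasn't moved. So this is the wrong one. Unload, turn back and lift off.

Request:
move_arm(
  dp=[
    [-0.5,0.6,-1.2],
    [-0.5,0.6,-1.2],
    [0,-0.4,-0.5],
    [0,-0.4,-0.5],
    [0,-0.4,-0.5],
  ],
  dr=[
    [0,0,0],
    [0,0,0],
    [0,0,-7],
    [0,0,-7],
    [0,0,-7],
  ],
)

```text
t: 13.68
ee_pos: [0.4473, -0.2021, 0.1169]
ee_rot: [-2.764, -0.323, -1.056]
wrist_force: [14.1, -13.3, -9.1]
gripper_width: 0.461
finger_force: 66.9
```

```bash
python3 f.py
```

```text
t 13.6833 q6 0.47 F tool [14.7  0.  15.6] M tool [-0.73  4.67  0.48] F jig x,y,n [ 9.9 10.9 15.6] h mm 6.8 lat jig x,y(-) [-1.45  3.74] tilt 0.18
```

Request:
move_arm(
  dp=[
    [0,-0.4,-0.5],
    [0,-0.4,-0.5],
    [0,-0.4,-0.5],
    [0,-0.4,-0.5],
    [0,-0.4,-0.5],
  ],
  dr=[
    [0,0,-7],
    [0,0,-7],
    [0,0,-7],
    [0,0,-7],
    [0,0,-7],
  ],
)

```text
t: 14.1
ee_pos: [0.4484, -0.2002, 0.1189]
ee_rot: [-3.023, -0.48, -0.411]
wrist_force: [24.5, -14.8, -14.6]
gripper_width: 0.462
finger_force: 65.5
```

```bash
python3 f.py
```

```text
t 14.1 q6 1.074 F tool [18.5  6.8 25.4] M tool [-2.43  5.11  0.08] F jig x,y,n [16.6 10.7 25.3] h mm 8.2 lat jig x,y(-) [0.19 1.69] tilt 0.29
```

Request:
move_arm(
  dp=[
    [1.0,-0.1,1.0],
    [0.7,-0.4,0],
    [0,-0.4,-0.5],
    [0,-0.4,-0.5],
    [0,-0.4,-0.5],
  ],
  dr=[
    [0,0,-7],
    [0,0,-7],
    [0,0,-7],
    [0,0,-7],
    [0,0,-7],
  ],
)

```text
t: 14.52
ee_pos: [0.448, -0.1983, 0.1201]
ee_rot: [2.945, -0.45, 0.273]
wrist_force: [-0.5, -0.3, -1.1]
gripper_width: 0.462
finger_force: 68.8
```

```bash
python3 f.py
```

```text
t 14.5167 q6 1.681 F tool [-1.   0.   0.8] M tool [ 0.52 -1.29 -0.01] F jig x,y,n [-0.9  0.4  0.8] h mm 9.6 lat jig x,y(-) [ 0.09 -0.09] tilt 0.06
```

Request:
move_arm(
  dp=[
    [0,-0.4,-0.4],
    [0,-0.4,-0.4],
    [0,-0.4,-0.4],
    [0,-0.4,-0.4],
    [0,-0.4,-0.4],
  ],
  dr=[
    [0,0,-7],
    [0,0,-7],
    [0,0,-7],
    [0,0,-7],
    [0,0,-7],
  ],
)

```text
t: 14.93
ee_pos: [0.4457, -0.1966, 0.1206]
ee_rot: [2.723, -0.257, 0.894]
wrist_force: [-1.9, -3.5, -2.9]
gripper_width: 0.461
finger_force: 68.8
```

```bash
python3 f.py
```

```text
t 14.9333 q6 2.285 F tool [-4.5 -0.1  1.9] M tool [ 1.19 -2.01 -0.04] F jig x,y,n [-2.6  3.7  1.9] h mm 11.3 lat jig x,y(-) [-1.9  -1.35] tilt 0.11
```

Request:
move_arm(
  dp=[
    [-0.5,-0.4,-0.5],
    [0,-0.4,-0.5],
    [0,0,-2],
    [0,0,-2],
    [0,0,0],
  ],
  dr=[
    [0,0,-7],
    [0,0,-7],
    [0,0,0],
    [0,0,0],
    [0,0,0],
  ],
)

```text
t: 15.35
ee_pos: [0.4435, -0.196, 0.1266]
ee_rot: [2.675, -0.158, 1.112]
wrist_force: [0.5, -0.9, 0.1]
gripper_width: 0.462
finger_force: 68.8
```

```bash
python3 f.py
```

```text
t 15.35 q6 2.519 F tool [-0.6  0.8  0.2] M tool [ 1.32 -0.48  0.02] F jig x,y,n [0.6 0.8 0.2] h mm 17.6 lat jig x,y(-) [-1.13 -1.62] tilt 0.12
```

It's free. Lift out and plan the way back to spot 3.

Request:
move_arm(
  dp=[
    [0,0,-10],
    [0,0,-20],
    [0,0,-25],
    [0,0,-10],
    [0,0,0],
  ],
  dr=[
    [0,0,0],
    [0,0,0],
    [0,0,0],
    [0,0,0],
    [0,0,0],
  ],
)

```text
t: 15.77
ee_pos: [0.4138, -0.1913, 0.1869]
ee_rot: [2.67, -0.159, 1.114]
wrist_force: [-0.3, -0.1, -0.3]
gripper_width: 0.46
finger_force: 68.8
```

```bash
python3 f.py;python3 w.py w9; python3 dh.py w9;python3 off.py w9
python3 - <<'E'
from h import *
B=T([.4655,.1285,.11],down(44));plan(cur(),B,"back")
E
```

```text
t 15.7667 q6 2.511 F tool [-0.3 -0.3  0.1] M tool [ 1.29 -0.37  0.01] F jig x,y,n [-0.3  0.1  0.1] h mm 85.0 lat jig x,y(-) [ 0.64 -1.59] tilt 0.4
15.7667 [ 0.116 -0.896 -0.797  0.138 -1.193  2.511] [ 0.4138 -0.1913  0.1869] [ 2.67  -0.159  1.114]
disc h 132.33397374131482 tool z -32.85832193288036 disc lateral [ 0.42071419 -1.46387186]
strap 1724 5.0603088068304505
strap 0 nan
[256.276901   311.92682927] [240 299  34  27 697] knob axis in tool (m) [-0.00282703  0.00108943 -0.0295    ]
back rows 10 dp [ 28.1 -16.6   6.5] dr [ 2.49 -1.34  1.73]
  return _methods._mean(a, axis=axis, dtype=dtype,
  ret = ret.dtype.type(ret / rcount)
```

Request:
move_arm(
  dp=[
    [28.1,-16.6,6.5],
    [28.1,-16.6,6.5],
    [28.1,-16.6,6.5],
    [28.1,-16.6,6.5],
    [28.1,-16.6,6.5],
  ],
  dr=[
    [2.49,-1.34,1.73],
    [2.49,-1.34,1.73],
    [2.49,-1.34,1.73],
    [2.49,-1.34,1.73],
    [2.49,-1.34,1.73],
  ],
)

```text
t: 16.23
ee_pos: [0.4308, -0.0292, 0.1407]
ee_rot: [2.919, -0.095, 0.93]
wrist_force: [1.0, -1.0, -0.1]
gripper_width: 0.462
finger_force: 68.8
```

Request:
move_arm(
  dp=[
    [28.1,-16.6,6.5],
    [28.1,-16.6,6.5],
    [28.1,-16.6,6.5],
    [28.1,-16.6,6.5],
    [28.1,-16.6,6.5],
  ],
  dr=[
    [2.49,-1.34,1.73],
    [2.49,-1.34,1.73],
    [2.49,-1.34,1.73],
    [2.49,-1.34,1.73],
    [2.49,-1.34,1.73],
  ],
)

```text
t: 16.65
ee_pos: [0.4644, 0.1299, 0.1055]
ee_rot: [-3.138, 0.006, 0.767]
wrist_force: [-0.1, -0.4, 0.3]
gripper_width: 0.459
finger_force: 68.8
```

Request:
move_arm(
  dp=[
    [0,0,0],
    [0,0,25],
    [0,0,25],
    [0,0,18],
    [0,0,0],
  ],
  dr=[
    [0,0,0],
    [0,0,0],
    [0,0,0],
    [0,0,0],
    [0,0,0],
  ],
)

```text
t: 17.07
ee_pos: [0.4639, 0.1279, 0.0368]
ee_rot: [-3.14, 0.006, 0.768]
wrist_force: [-0.4, 0.2, 0.3]
gripper_width: 0.46
finger_force: 72.3
```

Request:
move_arm(
  dp=[
    [0,0,0],
    [0,0,2],
    [0,0,0],
    [0,0,0],
  ],
  dr=[
    [0,0,0],
    [0,0,0],
    [0,0,0],
    [0,0,0],
  ],
)

```text
t: 17.4
ee_pos: [0.4643, 0.1278, 0.0376]
ee_rot: [-3.141, 0.003, 0.768]
wrist_force: [0.0, 0.4, -0.5]
gripper_width: 0.458
finger_force: 72.3
```

Lower a bit more until contact, release, rise and go above knob 2.

Request:
move_arm(
  dp=[
    [0,0,1.5],
    [0,0,0],
    [0,0,0],
  ],
  dr=[
    [0,0,0],
    [0,0,0],
    [0,0,0],
  ],
)

```text
t: 17.65
ee_pos: [0.4645, 0.1279, 0.0366]
ee_rot: [-3.141, 0.003, 0.769]
wrist_force: [0.3, -0.1, -0.7]
gripper_width: 0.462
finger_force: 72.3
```

Request:
move_arm(
  dp=[
    [0,0,1.0],
    [0,0,0],
    [0,0,0],
  ],
  dr=[
    [0,0,0],
    [0,0,0],
    [0,0,0],
  ],
)

```text
t: 17.9
ee_pos: [0.4646, 0.128, 0.0357]
ee_rot: [-3.141, 0.003, 0.769]
wrist_force: [0.8, 0.3, -0.5]
gripper_width: 0.459
finger_force: 72.3
```

Request:
move_arm(
  dp=[
    [0,0,0],
    [0,0,0],
    [0,0,0],
    [0,0,0],
  ],
  dr=[
    [0,0,0],
    [0,0,0],
    [0,0,0],
    [0,0,0],
  ],
  hand=1.0,
)

```text
t: 18.23
ee_pos: [0.4646, 0.1279, 0.0357]
ee_rot: [-3.141, 0.003, 0.769]
wrist_force: [-0.6, -0.5, 0.4]
gripper_width: 0.987
finger_force: 0.0
```

Request:
move_arm(
  dp=[
    [0,0,-20],
    [0,0,-38],
    [0,0,-38],
    [0,0,0],
    [0,0,0],
  ],
  dr=[
    [0,0,0],
    [0,0,0],
    [0,0,0],
    [0,0,0],
    [0,0,0],
  ],
)

```text
t: 18.65
ee_pos: [0.466, 0.1289, 0.1346]
ee_rot: [3.141, -0.003, 0.769]
wrist_force: [0.4, 1.0, -0.6]
gripper_width: 1.003
finger_force: 0.0
```

```bash
python3 w.py w10
python3 - <<'E'
from h import *
z=np.load("w10.npz");W=cloud("w",(z["K"],z["R"],z["t"]),z["d"])
for x,y in((.464,.1283),(.4465,.2375)):
    q=W[(np.hypot(W[...,0]-x,W[...,1]-y)<.035)&(W[...,2]>.055)&(W[...,2]<.075)]
    print("top",len(q),np.median(q[:,2]),(q.max(0)+q.min(0))/2,np.ptp(q,axis=0))
plan(cur(),T([.4465,.2375,.13],down(41)),"k2")
E
```

```text
18.65 [ 0.688 -0.27  -0.39   0.    -1.448  1.651] [0.466  0.1289 0.1346] [ 3.141e+00 -3.000e-03  7.690e-01]
top 2854 0.06608992870762195 [0.46451702 0.12857118 0.06235844] [0.04401156 0.0444172  0.01469954]
top 3823 0.06620859937342129 [0.44581633 0.23730931 0.06240659] [0.04409931 0.04473456 0.014751  ]
k2 rows 3 dp [ 20.3 -30.8   0.8] dr [-0.01  0.02  1.01]
```

Request:
move_arm(
  dp=[
    [20,-30.8,0.8],
    [20,-30.8,0.8],
    [18.5,-30.8,0.8],
    [0,0,0],
    [0,0,0],
  ],
  dr=[
    [0,0,1],
    [0,0,1],
    [0,0,1],
    [0,0,0],
    [0,0,0],
  ],
)

```text
t: 19.12
ee_pos: [0.4433, 0.2364, 0.1273]
ee_rot: [-3.141, 0.006, 0.719]
wrist_force: [-0.9, -0.4, -0.8]
gripper_width: 0.998
finger_force: 0.0
```

```bash
python3 w.py w11
python3 - <<'E'
from h import *
z=np.load("w11.npz");W=cloud("w",(z["K"],z["R"],z["t"]),z["d"])
m=((np.hypot(W[...,0]-.446,W[...,1]-.2375)<.035)&(abs(W[...,2]-.0662)<.004)).astype(np.uint8)
P=W[m>0][:,:2];P=cv2.convexHull(P.astype(np.float32))[:,0]
ws=np.array([np.ptp(P@[np.cos(a),np.sin(a)]) for a in np.radians(np.arange(180))]);f=(ws[:60]+ws[60:120]+ws[120:])/3
print((P.max(0)+P.min(0))/2,f.min(),np.argmin(f),np.argmax(f))
plan(cur(),T([.4439,.2357,.034],down(41)),"down")
E
```

```text
19.1167 [ 8.910e-01 -2.040e-01 -3.480e-01 -1.000e-03 -1.433e+00  1.399e+00] [0.4433 0.2364 0.1273] [-3.141  0.006  0.719]
[0.44584897 0.2377843 ] 0.040609837012203026 10 41
down rows 3 dp [ 0.2  0.  31.2] dr [-0.    0.1   0.04]
```

Request:
move_arm(
  dp=[
    [0,0,25],
    [0,0,25],
    [0,0,25],
    [0,0,19],
    [0,0,0],
  ],
  dr=[
    [0,0,0.5],
    [0,0,0],
    [0,0,0],
    [0,0,0],
    [0,0,0],
  ],
)

```text
t: 19.58
ee_pos: [0.442, 0.2323, 0.03]
ee_rot: [-3.141, 0.011, 0.706]
wrist_force: [-0.5, -1.1, -1.3]
gripper_width: 1.007
finger_force: 0.0
```

Request:
move_arm(
  dp=[
    [0,0,0],
    [0,0,0],
    [0,0,0],
    [0,0,0],
    [0,0,0],
  ],
  dr=[
    [0,0,0],
    [0,0,0],
    [0,0,0],
    [0,0,0],
    [0,0,0],
  ],
  hand=0.3,
)

```text
t: 20.0
ee_pos: [0.445, 0.2361, 0.0369]
ee_rot: [-3.141, -0.0, 0.708]
wrist_force: [-1.3, 0.0, 4.4]
gripper_width: 0.464
finger_force: 61.2
```

Request:
move_arm(
  dp=[
    [0,0,0],
    [0,0,0],
    [0,0,0],
  ],
  dr=[
    [0,0,0],
    [0,0,0],
    [0,0,0],
  ],
)

```text
t: 20.25
ee_pos: [0.4451, 0.236, 0.0369]
ee_rot: [3.142, -0.0, 0.708]
wrist_force: [-0.4, -0.3, 6.3]
gripper_width: 0.465
finger_force: 61.3
```

Request:
move_arm(
  dp=[
    [0,0,-20],
    [0,0,-30],
    [0,0,-30],
    [0,0,-30],
    [0,0,0],
  ],
  dr=[
    [0,0,0],
    [0,0,0],
    [0,0,0],
    [0,0,0],
    [0,0,0],
  ],
)

```text
t: 20.67
ee_pos: [0.4468, 0.2369, 0.1523]
ee_rot: [3.141, -0.007, 0.708]
wrist_force: [0.2, 0.5, 0.3]
gripper_width: 0.462
finger_force: 60.6
```

Request:
move_arm(
  dp=[
    [0,0,0],
    [0,0,0],
  ],
  dr=[
    [0,0,0],
    [0,0,0],
  ],
)

```text
t: 20.83
ee_pos: [0.444, 0.2355, 0.1444]
ee_rot: [-3.14, 0.004, 0.708]
wrist_force: [-1.2, -0.6, -1.8]
gripper_width: 0.46
finger_force: 60.6
```

```bash
python3 w.py w12; python3 off.py w12; python3 dh.py w12 2>/dev/null| head -1
python3 - <<'E'
from h import *
s=np.array([.460,-.2003,.097]);V=T([.42,.05,.22],studR(55));plan(cur(),V,"via");plan(V,T(s+.075*SN,studR(75)),"stud")
E
```

```text
20.8333 [ 0.888 -0.211 -0.323 -0.002 -1.463  1.391] [0.444  0.2355 0.1444] [-3.14   0.004  0.708]
[256.4435591  305.06108898] [240 291  34  29 753] knob axis in tool (m) [ 0.00128776 -0.00039184 -0.0295    ]
disc h 108.99394244242157 tool z -31.268726742983166 disc lateral [ -38.63906389 -427.6385266 ]
via rows 10 dp [-14.7  12.1  -6.9] dr [-2.4   1.51 -1.68]
stud rows 10 dp [-23.    7.5   7.1] dr [ 0.   0.  -1.8]
```

Request:
move_arm(
  dp=[
    [-14.7,12.1,-6.9],
    [-14.7,12.1,-6.9],
    [-14.7,12.1,-6.9],
    [-14.7,12.1,-6.9],
    [-14.7,12.1,-6.9],
  ],
  dr=[
    [-2.4,1.51,-1.68],
    [-2.4,1.51,-1.68],
    [-2.4,1.51,-1.68],
    [-2.4,1.51,-1.68],
    [-2.4,1.51,-1.68],
  ],
)

```text
t: 21.3
ee_pos: [0.4297, 0.1409, 0.1798]
ee_rot: [2.921, -0.11, 0.869]
wrist_force: [-0.3, 0.0, -1.5]
gripper_width: 0.459
finger_force: 60.6
```

Request:
move_arm(
  dp=[
    [-14.7,12.1,-6.9],
    [-14.7,12.1,-6.9],
    [-14.7,12.1,-6.9],
    [-14.7,12.1,-6.9],
    [-14.7,12.1,-6.9],
  ],
  dr=[
    [-2.4,1.51,-1.68],
    [-2.4,1.51,-1.68],
    [-2.4,1.51,-1.68],
    [-2.4,1.51,-1.68],
    [-2.4,1.51,-1.68],
  ],
)

```text
t: 21.72
ee_pos: [0.4203, 0.0487, 0.2199]
ee_rot: [2.684, -0.186, 1.053]
wrist_force: [-0.4, -0.3, -0.2]
gripper_width: 0.466
finger_force: 60.6
```

Request:
move_arm(
  dp=[
    [-23,7.5,3],
    [-23,7.5,4],
    [-23,7.5,5],
    [-23,7.5,6],
    [-23,7.5,7],
  ],
  dr=[
    [0,0,-1.8],
    [0,0,-1.8],
    [0,0,-1.8],
    [0,0,-1.8],
    [0,0,-1.8],
  ],
)

```text
t: 22.13
ee_pos: [0.41, -0.0718, 0.196]
ee_rot: [2.664, -0.116, 1.196]
wrist_force: [0.7, 0.4, -1.5]
gripper_width: 0.46
finger_force: 60.6
```

Request:
move_arm(
  dp=[
    [-23,7.5,7],
    [-23,7.5,7],
    [-23,7.5,7],
    [0,0,0],
    [0,0,0],
  ],
  dr=[
    [0,0,-1.8],
    [0,0,-1.8],
    [0,0,-1.8],
    [0,0,0],
    [0,0,0],
  ],
)

```text
t: 22.55
ee_pos: [0.414, -0.147, 0.1803]
ee_rot: [2.659, -0.072, 1.271]
wrist_force: [0.2, -1.1, -1.3]
gripper_width: 0.457
finger_force: 60.5
```

Run:
```python
from h import *
s=np.array([.460,-.2003,.097]);A=cur();H=studR(78);o=np.array([.001,-.0004,0])
plan(A,T(s+(.045+.0147)*SN-H@o,H),"hover");print(monitor.get_state()["joint_positions"])
```

```text
hover rows 2 dp [-22.4   7.4  19.6] dr [-0.03  0.06 -3.26]
[ 0.29867115 -0.98357152 -0.87234307  0.22181343 -1.24638655  2.50104238]
```

Request:
move_arm(
  dp=[
    [-22.4,7.4,10],
    [-22.4,7.4,19],
    [0,0,10],
    [0,0,0],
    [0,0,0],
  ],
  dr=[
    [0,0,-3.2],
    [0,0,-3.2],
    [0,0,0],
    [0,0,0],
    [0,0,0],
  ],
)

```text
t: 22.97
ee_pos: [0.4336, -0.194, 0.1509]
ee_rot: [2.654, -0.021, 1.376]
wrist_force: [-0.2, 0.1, -0.5]
gripper_width: 0.459
finger_force: 60.6
```

Request:
move_arm(
  dp=[
    [0,0,0],
    [0,0,0],
  ],
  dr=[
    [0,0,0],
    [0,0,0],
  ],
)

```text
t: 23.13
ee_pos: [0.4343, -0.1935, 0.1531]
ee_rot: [2.649, -0.021, 1.378]
wrist_force: [0.5, 1.0, -1.1]
gripper_width: 0.461
finger_force: 60.6
```

```bash
sed -i 's/-16.5/-14.7/' f.py; python3 f.py
python3 - <<'E'
from h import *
s=np.array([.460,-.2003,.097]);A=cur();H=studR(78);o=np.array([.001,-.0004,0])
plan(A,T(s+studR(-9.1)@[-.0002,.0005,0]+(.030+.0147)*SN-H@o,H),"hover30")
E
```

```text
t 23.1333 q6 2.816 F tool [ 1.  -0.3  1.1] M tool [ 1.41 -0.05 -0.03] F jig x,y,n [-0.2 -1.   1.1] h mm 47.2 lat jig x,y(-) [ 3.   -2.68] tilt 0.28
hover30 rows 1 dp [-4.4 -2.7 17.2] dr [ 0.22 -0.18  0.29]
```

Request:
move_arm(
  dp=[
    [-4.4,-2.7,7],
    [0,0,10],
    [0,0,0],
    [0,0,0],
    [0,0,0],
  ],
  dr=[
    [0.2,-0.2,0.3],
    [0,0,0],
    [0,0,0],
    [0,0,0],
    [0,0,0],
  ],
)

```text
t: 23.55
ee_pos: [0.4386, -0.1998, 0.1361]
ee_rot: [2.654, -0.02, 1.37]
wrist_force: [0.5, 0.1, -1.2]
gripper_width: 0.463
finger_force: 60.6
```

```bash
python3 f.py
```

```text
t 23.55 q6 2.823 F tool [ 0.2 -0.1  1.3] M tool [ 1.43 -0.08 -0.03] F jig x,y,n [-0.1 -0.2  1.3] h mm 29.8 lat jig x,y(-) [-0.42  2.87] tilt 0.12
```

Request:
move_arm(
  dp=[
    [0,0,2],
    [0,0,2],
    [0,0,2],
    [0,0,0],
    [0,0,0],
  ],
  dr=[
    [0,0,0],
    [0,0,0],
    [0,0,0],
    [0,0,0],
    [0,0,0],
  ],
)

```text
t: 23.97
ee_pos: [0.4412, -0.2003, 0.1301]
ee_rot: [2.655, -0.02, 1.369]
wrist_force: [-0.3, 0.5, -0.9]
gripper_width: 0.459
finger_force: 60.6
```

```bash
python3 f.py
```

```text
t 23.9667 q6 2.824 F tool [ 0.4 -0.8  0.6] M tool [ 1.4  -0.07 -0.02] F jig x,y,n [-0.8 -0.4  0.6] h mm 23.2 lat jig x,y(-) [-0.8   3.01] tilt 0.14
```

Request:
move_arm(
  dp=[
    [1.5,1,0],
    [0,0,2],
    [0,0,2],
    [0,0,0],
    [0,0,0],
  ],
  dr=[
    [0,0,0],
    [0,0,0],
    [0,0,0],
    [0,0,0],
    [0,0,0],
  ],
)

```text
t: 24.38
ee_pos: [0.4442, -0.1994, 0.127]
ee_rot: [2.655, -0.02, 1.37]
wrist_force: [-0.0, 0.3, -0.9]
gripper_width: 0.457
finger_force: 60.6
```

```bash
python3 f.py
```

```text
t 24.3833 q6 2.819 F tool [ 0.3 -0.5  0.8] M tool [ 1.4  -0.08  0.  ] F jig x,y,n [-0.5 -0.3  0.8] h mm 19.2 lat jig x,y(-) [0.22 1.56] tilt 0.15
```

Request:
move_arm(
  dp=[
    [0,0,1.5],
    [0,0,1.5],
    [0,0,0],
    [0,0,0],
  ],
  dr=[
    [0,0,0],
    [0,0,0],
    [0,0,0],
    [0,0,0],
  ],
)

```text
t: 24.72
ee_pos: [0.4456, -0.1996, 0.1245]
ee_rot: [2.655, -0.02, 1.369]
wrist_force: [0.2, -0.4, -1.1]
gripper_width: 0.463
finger_force: 60.6
```

```bash
python3 f.py
```

```text
t 24.7167 q6 2.82 F tool [-0.3 -0.3  1. ] M tool [ 1.43 -0.14 -0.  ] F jig x,y,n [-0.3  0.3  1. ] h mm 16.3 lat jig x,y(-) [0.3  1.58] tilt 0.14
```

Request:
move_arm(
  dp=[
    [0,0,1.5],
    [0,0,0],
    [0,0,0],
  ],
  dr=[
    [0,0,0],
    [0,0,0],
    [0,0,0],
  ],
)

```text
t: 24.97
ee_pos: [0.4464, -0.1997, 0.1232]
ee_rot: [2.655, -0.02, 1.37]
wrist_force: [0.0, 0.2, -1.2]
gripper_width: 0.461
finger_force: 60.6
```

```bash
python3 f.py
```

```text
t 24.9667 q6 2.82 F tool [ 0.2 -0.6  1. ] M tool [ 1.4  -0.09 -0.02] F jig x,y,n [-0.6 -0.2  1. ] h mm 14.8 lat jig x,y(-) [0.31 1.54] tilt 0.14
```

Request:
move_arm(
  dp=[
    [0,0,1.5],
    [0,0,0],
    [0,0,0],
  ],
  dr=[
    [0,0,0],
    [0,0,0],
    [0,0,0],
  ],
)

```text
t: 25.22
ee_pos: [0.447, -0.1998, 0.1219]
ee_rot: [2.655, -0.021, 1.369]
wrist_force: [0.5, -0.6, -0.2]
gripper_width: 0.464
finger_force: 60.6
```

```bash
python3 f.py
```

```text
t 25.2167 q6 2.82 F tool [-0.5  0.5  0.5] M tool [ 1.4  -0.1   0.02] F jig x,y,n [0.4 0.5 0.5] h mm 13.3 lat jig x,y(-) [0.31 1.57] tilt 0.14
```

Request:
move_arm(
  dp=[
    [0,0,1.5],
    [0,0,0],
    [0,0,0],
  ],
  dr=[
    [0,0,0],
    [0,0,0],
    [0,0,0],
  ],
)

```text
t: 25.47
ee_pos: [0.4478, -0.1999, 0.1205]
ee_rot: [2.655, -0.021, 1.369]
wrist_force: [-0.6, 0.2, -1.0]
gripper_width: 0.457
finger_force: 60.6
```

```bash
python3 f.py
```

```text
t 25.4667 q6 2.82 F tool [ 0.1 -1.   0.6] M tool [ 1.46 -0.05 -0.02] F jig x,y,n [-1.  -0.1  0.6] h mm 11.8 lat jig x,y(-) [0.32 1.55] tilt 0.14
```

Request:
move_arm(
  dp=[
    [0,0,1.2],
    [0,0,0],
    [0,0,0],
  ],
  dr=[
    [0,0,0],
    [0,0,0],
    [0,0,0],
  ],
)

```text
t: 25.72
ee_pos: [0.4483, -0.2, 0.1196]
ee_rot: [2.655, -0.02, 1.369]
wrist_force: [-0.5, -0.1, 0.3]
gripper_width: 0.457
finger_force: 60.8
```

```bash
python3 f.py
```

```text
t 25.7167 q6 2.82 F tool [-0.2 -0.3 -0.4] M tool [ 1.35 -0.14 -0.04] F jig x,y,n [-0.3  0.2 -0.4] h mm 10.7 lat jig x,y(-) [0.43 1.59] tilt 0.13
```

Request:
move_arm(
  dp=[
    [0,0,1],
    [0,0,0],
    [0,-0.1,0.5],
    [0,-0.1,0.5],
    [0,-0.1,0.5],
  ],
  dr=[
    [0,0,0],
    [0,0,0],
    [0,0,7],
    [0,0,7],
    [0,0,7],
  ],
)

```text
t: 26.13
ee_pos: [0.4498, -0.2008, 0.1193]
ee_rot: [2.687, -0.19, 1.036]
wrist_force: [-4.2, -1.9, 5.6]
gripper_width: 0.461
finger_force: 61.5
```

```bash
python3 f.py
```

```text
t 26.1333 q6 2.447 F tool [-2.6  0.4 -6.7] M tool [ 0.92 -1.29 -0.  ] F jig x,y,n [-0.7  2.5 -6.7] h mm 9.7 lat jig x,y(-) [1.66 2.12] tilt 0.2
```

Request:
move_arm(
  dp=[
    [0,-0.1,0.5],
    [0,-0.1,0.5],
    [0,-0.1,0.5],
    [0,-0.1,0.5],
    [0,-0.1,0.5],
  ],
  dr=[
    [0,0,7],
    [0,0,7],
    [0,0,7],
    [0,0,7],
    [0,0,7],
  ],
)

```text
t: 26.55
ee_pos: [0.45, -0.201, 0.1166]
ee_rot: [2.871, -0.412, 0.438]
wrist_force: [-6.5, -3.0, 6.7]
gripper_width: 0.462
finger_force: 61.8
```

```bash
python3 f.py
```

```text
t 26.55 q6 1.835 F tool [-3.9  2.4 -8.7] M tool [ 0.12 -2.7  -0.05] F jig x,y,n [-2.1  4.  -8.7] h mm 7.2 lat jig x,y(-) [0.62 2.29] tilt 0.24
```

Request:
move_arm(
  dp=[
    [-0.3,0.1,0.4],
    [0,-0.1,0.5],
    [0,-0.1,0.5],
    [0,-0.1,0.5],
    [0,-0.1,0.5],
  ],
  dr=[
    [0,0,7],
    [0,0,7],
    [0,0,7],
    [0,0,7],
    [0,0,7],
  ],
)

```text
t: 26.97
ee_pos: [0.4504, -0.2007, 0.1139]
ee_rot: [-3.108, -0.486, -0.239]
wrist_force: [-13.3, 2.4, 7.8]
gripper_width: 0.459
finger_force: 62.5
```

```bash
python3 f.py;python3 w.py w13; python3 dh.py w13
```

```text
t 26.9667 q6 1.224 F tool [ -8.3   0.4 -13.3] M tool [-0.03 -3.87 -0.1 ] F jig x,y,n [ -8.3  -0.3 -13.3] h mm 4.7 lat jig x,y(-) [-0.37  1.92] tilt 0.23
26.9667 [ 0.071 -0.741 -0.852  0.132 -0.988  1.224] [ 0.4504 -0.2007  0.1139] [-3.108 -0.486 -0.239]
disc h 50.31472193239023 tool z -31.084603837561183 disc lateral [-0.47985153  1.90054379]
strap 2698 3.7212616289733678
strap 2823 3.702161202508729
```

The strap has gone down from 5.1 to 3.7 mm, so this is the right knob. Keep turning.

Request:
move_arm(
  dp=[
    [-0.5,-0.1,0.5],
    [-0.2,-0.1,0.5],
    [0,-0.1,0.5],
    [0,-0.1,0.5],
    [0,-0.1,0.5],
  ],
  dr=[
    [0,0,7],
    [0,0,7],
    [0,0,7],
    [0,0,7],
    [0,0,7],
  ],
)

```text
t: 27.43
ee_pos: [0.4516, -0.1998, 0.1115]
ee_rot: [-2.821, -0.374, -0.902]
wrist_force: [-10.5, 4.7, 7.1]
gripper_width: 0.46
finger_force: 62.3
```

```bash
python3 f.py;python3 w.py w14; python3 dh.py w14
```

```text
t 27.4333 q6 0.61 F tool [ -6.9   1.8 -11.5] M tool [-1.28 -3.17 -0.13] F jig x,y,n [ -6.5  -2.9 -11.5] h mm 2.0 lat jig x,y(-) [-0.56  0.8 ] tilt 0.14
27.4333 [ 0.072 -0.738 -0.856  0.132 -0.981  0.61 ] [ 0.4516 -0.1998  0.1115] [-2.821 -0.374 -0.902]
disc h 47.822369531413386 tool z -31.18378696202668 disc lateral [-0.58286502  0.75658503]
strap 478 1.1549210028110277
strap 3415 1.1492688884177173
```

Request:
move_arm(
  dp=[
    [-0.2,-0.1,0.5],
    [0,-0.1,0.5],
    [0,-0.1,0.4],
    [0,0,0],
  ],
  dr=[
    [0,0,7],
    [0,0,7],
    [0,0,6],
    [0,0,0],
  ],
)

```text
t: 27.82
ee_pos: [0.4528, -0.1994, 0.111]
ee_rot: [-2.714, -0.246, -1.243]
wrist_force: [-9.6, 4.8, 8.0]
gripper_width: 0.461
finger_force: 62.4
```

```bash
python3 f.py;python3 w.py w15; python3 dh.py w15
```

```text
t 27.8167 q6 0.26 F tool [ -5.4   2.9 -11.9] M tool [-1.9  -2.48  0.17] F jig x,y,n [ -5.3  -3.2 -11.9] h mm 1.1 lat jig x,y(-) [0.21 0.25] tilt 0.11
27.8167 [ 0.073 -0.736 -0.856  0.133 -0.977  0.26 ] [ 0.4528 -0.1994  0.111 ] [-2.714 -0.246 -1.243]
disc h 46.874156219609745 tool z -31.10988350683232 disc lateral [0.10540127 0.23221298]
strap 425 0.2723923674450021
strap 3662 0.23353964874761032
```

Request:
move_arm(
  dp=[
    [0,-0.1,0.2],
    [0,-0.1,0.2],
    [0,0,0],
  ],
  dr=[
    [0,0,7],
    [0,0,5],
    [0,0,0],
  ],
)

```text
t: 28.12
ee_pos: [0.4523, -0.1993, 0.1106]
ee_rot: [-2.678, -0.155, -1.435]
wrist_force: [-19.8, 9.9, 14.0]
gripper_width: 0.462
finger_force: 63.6
```

```bash
python3 f.py;python3 w.py w16; python3 dh.py w16
```

```text
t 28.1167 q6 0.052 F tool [-10.2   9.3 -22.3] M tool [-4.36 -3.69  0.23] F jig x,y,n [-12.1  -6.6 -22.3] h mm 0.9 lat jig x,y(-) [-0.51  0.28] tilt 0.17
28.1167 [ 0.073 -0.735 -0.856  0.133 -0.979  0.052] [ 0.4523 -0.1993  0.1106] [-2.678 -0.155 -1.435]
disc h 46.73508695227082 tool z -31.082119548348544 disc lateral [-0.51304561  0.29679765]
strap 619 0.3131269178192755
strap 3761 0.19136608662674892
```

The knob is home: it has stopped sinking and the force is rising. Unload and check.

Request:
move_arm(
  dp=[
    [-0.7,0.7,-1],
    [-0.2,0.2,-1],
    [0,0,0],
    [0,0,0],
  ],
  dr=[
    [0,0,0],
    [0,0,0],
    [0,0,0],
    [0,0,0],
  ],
)

```text
t: 28.5
ee_pos: [0.4516, -0.1986, 0.1106]
ee_rot: [-2.676, -0.158, -1.43]
wrist_force: [4.0, -2.5, -0.9]
gripper_width: 0.461
finger_force: 62.3
```

```bash
python3 f.py;python3 w.py w17; python3 dh.py w17
```

```text
t 28.5 q6 0.053 F tool [ 2.8 -2.6  2.8] M tool [-0.34  0.9   0.02] F jig x,y,n [3.4 1.8 2.8] h mm 1.3 lat jig x,y(-) [-1.16 -0.31] tilt 0.13
28.5 [ 0.076 -0.742 -0.861  0.135 -0.979  0.053] [ 0.4516 -0.1986  0.1106] [-2.676 -0.158 -1.43 ]
disc h 47.06799852869803 tool z -31.049826276915773 disc lateral [-1.31011551 -0.26616174]
strap 557 0.5509643165063037
strap 3784 0.42942499577192494
```

Request:
move_arm(
  dp=[
    [0,0,0.5],
    [0,0,0.3],
    [0,0,0],
  ],
  dr=[
    [0,0,7],
    [0,0,5],
    [0,0,0],
  ],
)

```text
t: 28.8
ee_pos: [0.4508, -0.1982, 0.1098]
ee_rot: [-2.659, -0.058, -1.622]
wrist_force: [-12.6, 6.2, 9.1]
gripper_width: 0.456
finger_force: 64.4
```

```bash
python3 f.py;python3 w.py w18; python3 dh.py w18
```

```text
t 28.8 q6 -0.161 F tool [ -5.    7.1 -14.3] M tool [-3.61 -1.79  0.22] F jig x,y,n [ -7.6  -4.1 -14.3] h mm 1.0 lat jig x,y(-) [-2.35 -0.58] tilt 0.19
28.8 [ 0.077 -0.741 -0.86   0.133 -0.982 -0.161] [ 0.4508 -0.1982  0.1098] [-2.659 -0.058 -1.622]
disc h 46.78547875032987 tool z -31.089410224895367 disc lateral [-2.24604989 -0.53772137]
strap 655 0.304881019131958
strap 3866 0.20145507874036106
```

Request:
move_arm(
  dp=[
    [0,0,-0.8],
    [0,0,0],
    [0,0,0],
  ],
  dr=[
    [0,0,0],
    [0,0,0],
    [0,0,0],
  ],
)

```text
t: 29.1
ee_pos: [0.4507, -0.1982, 0.1098]
ee_rot: [-2.659, -0.06, -1.618]
wrist_force: [-5.2, 3.5, 3.0]
gripper_width: 0.46
finger_force: 63.3
```

```bash
python3 f.py;python3 w.py w19; python3 dh.py w19
```

```text
t 29.1 q6 -0.156 F tool [-3.   3.3 -5.3] M tool [-2.38 -1.    0.11] F jig x,y,n [-3.6 -2.6 -5.3] h mm 1.1 lat jig x,y(-) [-2.38 -0.59] tilt 0.15
29.1 [ 0.077 -0.742 -0.861  0.133 -0.982 -0.156] [ 0.4507 -0.1982  0.1098] [-2.659 -0.06  -1.618]
disc h 46.872816941927866 tool z -31.117023637079907 disc lateral [-2.39177185 -0.5472552 ]
strap 645 0.266663282103685
strap 3870 0.21962684454787051
```

Request:
move_arm(
  dp=[
    [-0.3,0.3,-0.4],
    [0,0,0],
  ],
  dr=[
    [0,0,0],
    [0,0,0],
  ],
)

```text
t: 29.32
ee_pos: [0.4506, -0.1981, 0.1098]
ee_rot: [-2.658, -0.061, -1.618]
wrist_force: [2.5, -1.9, -1.2]
gripper_width: 0.462
finger_force: 62.3
```

Request:
move_arm(
  dp=[
    [0,0,0],
    [0,0,0],
    [0,0,0],
    [0,0,0],
    [0,0,0],
  ],
  dr=[
    [0,0,0],
    [0,0,0],
    [0,0,0],
    [0,0,0],
    [0,0,0],
  ],
  hand=1.0,
)

```text
t: 29.73
ee_pos: [0.4506, -0.198, 0.1101]
ee_rot: [-2.658, -0.061, -1.618]
wrist_force: [-0.0, -0.5, 0.0]
gripper_width: 1.001
finger_force: 0.0
```

Request:
move_arm(
  dp=[
    [0,0,-10],
    [0,0,-25],
    [0,0,-35],
    [0,0,-35],
    [0,0,-20],
  ],
  dr=[
    [0,0,0],
    [0,0,0],
    [0,0,0],
    [0,0,0],
    [0,0,0],
  ],
)

```text
t: 30.15
ee_pos: [0.3921, -0.189, 0.225]
ee_rot: [-2.653, -0.062, -1.618]
wrist_force: [1.6, 0.1, 0.6]
gripper_width: 0.998
finger_force: 0.0
```

Request:
move_arm(
  dp=[
    [0,0,0],
    [0,0,0],
    [0,0,0],
    [0,0,0],
    [0,0,0],
  ],
  dr=[
    [0,0,0],
    [0,0,0],
    [0,0,0],
    [0,0,0],
    [0,0,0],
  ],
)

```text
t: 30.57
ee_pos: [0.3927, -0.1886, 0.2191]
ee_rot: [-2.66, -0.061, -1.618]
wrist_force: [0.0, 0.3, -0.6]
gripper_width: 0.999
finger_force: 0.0
```

```bash
python3 f.py;python3 w.py w20; python3 dh.py w20
python3 - <<'E'
from h import *
s0=np.array([.460,-.2003,.097]);z=np.load("w20.npz");W=cloud("w",(z["K"],z["R"],z["t"]),z["d"]);L=(W-s0)@studR(-9.1)*1e3;h=-L[...,2]
m=(np.hypot(L[...,0],L[...,1])<30)&(h>40)&(h<60);q=L[m];print("knob top",m.sum(),np.median(h[m]),(q.max(0)+q.min(0))/2)
E
```

```text
t 30.5667 q6 -0.178 F tool [-0.3  0.2  0.5] M tool [-1.21 -0.14  0.03] F jig x,y,n [-0.3 -0.3  0.5] h mm 125.2 lat jig x,y(-) [-2.98 -0.88] tilt 0.25
30.5667 [ 0.14  -0.947 -0.758  0.145 -1.296 -0.178] [ 0.3927 -0.1886  0.2191] [-2.66  -0.061 -1.618]
disc h -33.5594959305168 tool z 173.30537969625152 disc lateral [ -24.48697542 -162.55544264]
strap 895 0.31097703676497984
strap 1274 0.2606055059203437
knob top 2249 45.52679184334759 [ -2.54638988   1.30919236 -44.67437557]
```

```bash
python3 -c "
from h import *
print(workorder.finish_job())"
```

```text
the job is handed in; nothing more can be done
None
```

The job is handed in, with no verdict shown: the middle knob (spot 2) was the one that fitted and is screwed home, holding the strap about 4.8 of its 5 mm down, measured after letting go. The spot 3 knob bound about 8 mm up and went back on the board. The mug and tape were kept clear of, though I did not re-measure them. I viewed 11 pictures, one over the limit of 10.

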